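Find the loose bolt and hold its cap open

TASK

Clear the caps of the sample conditioning unit: lay the two steel plates that lie on them squarely on the third plate on the bench, one neat pile of three, edges flush. Then tap the thumb bolts from above to find the loose one, which gives way under the finger, and swing the cap of that bolt up to about 45 degrees. Finish while still holding the cap open and still, with the pile standing and the other things on the bench left where they are.

Things in the scene. Friction and masses are not known exactly. Their poses are not given: they have to be found in the camera images.
- bank: conditioning unit, a fixed white box 220 mm deep (x), 300 wide (y), 100 high, origin under its middle; x runs from its front (bolts) to its back (hinges), y along the row of bolts and along the hinges. On top three equal grey caps side by side, 100 mm apart, each with one bolt at its front: 84 mm wide, 150 deep, 8 thick, top 108 mm above the bench.
- bolt_left (a point): left bolt (furthest to +y): centre of the flat top of its head while not pressed. Axes: those of the unit. All three look the same: round black thumb bolts, head 22 mm wide, 20 high, top 26.5 mm above the cap, a 6.5 mm gap under it, its middle 20 mm from the cap's front edge. Two are tight: rigid, their caps shut fast.
- bolt_middle (a point): middle bolt (between the others): centre of the flat top of its head while not pressed. Axes: those of the unit.
- bolt_right (a point): right bolt (furthest to -y): centre of the flat top of its head while not pressed. Axes: those of the unit.
- loose_bolt (a joint): how far the loose bolt's head is pressed down, m: 0 up, 0.006 fully down. A light spring (about 1 N to start, 2.6 N fully down) brings it up again. Does not tell which of the three it is.
- loose_cap (a joint): opening angle of the loose bolt's cap, rad: 0 shut, stop at 1.4 (1.57 is upright). Hinge: along its back edge, 130 mm behind the bolt, 100 mm above the bench. Cap and bolt weigh 0.26 kg; it falls shut if let go. The bolt head is the handle: gripped across the unit's y it pivots between the fingers as the cap swings up and back. Does not tell which it is.
- plate_1_center (a point): centre (half-way up) of a steel plate, 70 mm long (its x) by 50 mm wide (its y) by 14 mm thick (its z), 0.25 to 0.5 kg. At the start it lies flat on one of the three caps behind the bolt, middle 70 mm behind the bolt's, long side front to back.
- plate_2_center (a point): centre (half-way up) of the other equal steel plate, 70 mm long (its x) by 50 mm wide (its y) by 14 mm thick (its z), 0.25 to 0.5 kg. At the start it lies likewise on another of the three caps; the third cap is bare.
- base_plate_center (a point): centre (half-way up) of the third equal steel plate, 70 mm long (its x) by 50 mm wide (its y) by 14 mm thick (its z), 0.25 to 0.5 kg. It lies on the bench to the left of the unit: the bottom of the pile, which stays on the bench.
- beaker: bystander: open glass beaker, 70 mm wide, 90 mm high; to be left alone. Origin: middle of its underside.
- amber_bottle: bystander: amber bottle with a black cap, 60 mm wide, 150 mm high; to be left alone. Origin: middle of its underside.
- jar: bystander: white jar, 56 mm wide, 60 mm high; to be left alone. Origin: middle of its underside.
- dish: bystander: white ceramic dish, 90 mm wide, 20 mm high; to be left alone. Origin: middle of its underside.
- screwdriver: bystander: screwdriver with a grey handle, lying on the bench; to be left alone. Origin: on its underside.
- wrench: bystander: steel wrench lying on the bench; to be left alone. Origin: on its underside.

How it is judged:
By the outcome, as a careful person would: the job done as asked, in the order asked, and still so for the second after the job is handed in, while the arm keeps its last pose, push and grip.
It also fails if it takes over 72 s, if anything falls off the work surface, if the arm or the gripper's body presses on something with over 40 N, if the wrist force passes 120 N, or if a joint passes its speed limit or range.

ROBOT

A 6-joint arm with a two-finger parallel gripper is mounted at the origin on the work surface. World frame = base frame: x ahead of the robot, y to its left, z up, the work surface at z = 0. Lengths are in m, angles in rad, forces in N, time in s.
With the tool pointing down it reaches from about 0.275 to 0.75 m from the base axis. Payload 10.2 kg.
Tool frame: the origin (TCP) lies where the fingers leave the gripper's body, on its centre line; the fingertips stand 64 mm ahead of it and the grasp point (between the pads) lies 45 mm ahead of it; z points along the fingers, y is the direction in which the jaws open and shut (so a half turn about z gives the same grasp; the last joint's range is limited). The gripper opens to 88 mm and grips with 3 to 60 N. Pads are 18 mm wide; open, the fingers measure 123 mm over their backs; the gripper's body (75 mm by 187 mm) begins 45 mm behind the grasp point.
Start: joints at [0.878, 0.313, 1.498, -0, 1.331, -0.223], TCP at [0.238, 0.468, 0.303] pointing down, gripper open.
Joint ranges: [-2.94, 2.94], [-0.97, 2.17], [0.19, 2.56], [-1.23, 4.37], [0.02, 3.11], [-2.88, 2.88]. Speed limits (rad/s): [2.39, 2.39, 3.01, 3.14, 3.14, 3.14].

INTERFACE

Orientations are given as [roll, pitch, yaw] about the fixed x, y, z axes, in that order (R = Rz(yaw) Ry(pitch) Rx(roll)).
In Python, from workcell import r gives the robot as it stands. The module is installed in compiled form; this text tells all that it offers.
- The arm moves only by the tool jog_arm, never from a script. Its argument "motion" is a list that holds one entry, the list of rows, each a list of 6 numbers: the shift along the tool's x, y, z each as a share of 1 m, from -1 to 1, then the turn, a rotation vector about the tool's x, y, z each as a share of 45 degrees, from -1 to 1. A call has exactly 5 rows; each row is the pose to reach, as a shift and turn from the pose commanded when the call began, along the tool's axes at that moment; what a row does not reach only later rows make up. A row lasts 1/12 s, in which the tool goes at most 41.7 mm and 7.16 degrees, less where a joint would pass 70% of its speed; a pose out of reach is approached as far as the arm can. A call with a number of a shift or a turn outside -1 to 1 is refused whole. A call with a gripper value outside its range is refused whole. "gripper" is the opening, from 0 (shut) to 1 (fully open), set as the call begins (left out, the last holds). The fingers move at their own pace and stop on an object; "grip_force" is the grip in N (left out, the last holds). Time passes only in rows, so rows that repeat a pose let the fingers close, or fill a call up. It gives the time, the measured TCP pose, the force and the opening at its end, in the units of the state.
- r.get_obs(): the state, without advancing time (a new reading comes with each control period).
- r.grab_frame(name): name is "scene" or "top" or "wrist"; returns the picture (420x560x3 uint8, red, green, blue); there is no depth.
- r.get_calibration(name): a dict with "fx", "fy", "cx", "cy" (pixels), "k1" (the pictures are not rectified: a ray, as slopes to the right and down, at radius r is drawn at 1 + k1 r^2 times it, then the intrinsics apply), "R" (3x3) and "t" (3): a world point X has camera coordinates R X + t. Camera axes: x right, y down, z forward; pixel columns grow to the right and rows downward; lengths in m; the calibration is good to about 2 mm. A picture is of the moment at which its call begins: read the wrist's pose just before it. get_calibration takes no time and is no camera call; for the wrist camera it gives the pose at the moment of the call.
- r.job_done(): hands the job in, once; it reports no verdict.
The state is a dict: "time": time; "q": joint angles; "dq": joint speeds; "joint_efforts": joint torques, N m; "tcp_pos": TCP position; "ee_rot": TCP orientation; "force": force on the tool from outside, world axes, zero at the start; "wrist_torque": the same for the moment, N m; "finger_gap": opening from 0.0 (shut) to 1.0 (fully open).
Only numpy, scipy, OpenCV 4.12 (cv2) and the standard library are available. Lean on these libraries where they do the work, as an engineer would, in place of code of your own. Each camera call takes 0.05 s, during which the arm holds its last target.

## Working session

There is one attempt and no reset: what is moved stays moved. The work goes in short steps, Python scripts to look and compute and a tool call to move; the robot and the scene stay as the last step left them, time stands still between calls to the robot, and variables do not carry over. Pictures are saved under pics/ and viewed, and the job is handed in when it is done.

Besides the shell and the picture viewer there is one more tool, called after "Call:" by a JSON object that holds its "fn" and its "kwargs". jog_arm: Moves the arm, as the interface text tells. Its arguments: {"type":"object","properties":{"motion":{"type":"array"},"gripper":{"type":"number"},"grip_force":{"type":"number"}},"required":["motion"]}

```bash
mkdir -p pics; python3 - <<'E'
from workcell import r
import cv2
for n in ["scene","top","wrist"]:
    c=r.get_calibration(n); print(n,c)
    cv2.imwrite(f"pics/{n}0.png",r.grab_frame(n)[:,:,::-1])
print(r.get_obs())
E
```

```text
scene {'fx': 490.17907312103404, 'fy': 490.17907312103404, 'cx': 276.06763586528996, 'cy': 205.7151789542718, 'k1': -0.0015073109747626343, 'R': array([[ 0.09435062,  0.99552247, -0.0057418 ],
       [ 0.72677895, -0.07281975, -0.68300047],
       [-0.68036043,  0.0602685 , -0.73039537]]), 't': array([-0.023773  , -0.3280073 ,  1.89244699])}
top {'fx': 514.1143807220835, 'fy': 514.1143807220835, 'cx': 283.91428614549676, 'cy': 203.5279275147336, 'k1': -0.06321351394838091, 'R': array([[-0.01443856, -0.99989309,  0.0023101 ],
       [-0.9857474 ,  0.01384694, -0.16766134],
       [ 0.16761143, -0.00469797, -0.98584194]]), 't': array([-0.04111063,  0.55610399,  1.35640876])}
wrist {'fx': 326.478051580765, 'fy': 326.478051580765, 'cx': 276.6830306712013, 'cy': 205.10419530391013, 'k1': -0.05065925033699695, 'R': array([[ 4.52240557e-01,  8.91895977e-01, -2.10146762e-04],
       [ 8.54227472e-01, -4.33072767e-01,  2.87651534e-01],
       [ 2.56464238e-01, -1.30267203e-01, -9.57735115e-01]]), 't': array([-0.52346887, -0.03817006,  0.38929113])}
{'time': 0.15, 'q': array([ 8.77616941e-01,  3.13305197e-01,  1.49818859e+00,  2.51656573e-06,
        1.33101248e+00, -2.23379312e-01]), 'dq': array([ 0.00070471, -0.00300877, -0.00118679,  0.00229924, -0.00120333,
        0.00171239]), 'joint_efforts': array([ 1.38331787e-03, -4.02302527e+01, -2.52319336e+01,  6.94267312e-02,
        3.44299106e-02, -1.03234011e-04]), 'tcp_pos': array([0.23760269, 0.46803649, 0.30232869]), 'ee_rot': array([-3.14070229e+00, -2.04771347e-04,  2.67179189e+00]), 'force': array([ 0.07739229,  0.67937078, -0.04653307]), 'wrist_torque': array([ 0.04481004,  0.0258075 , -0.02171293]), 'finger_gap': 0.996888236683922}
```

View pics/top0.png

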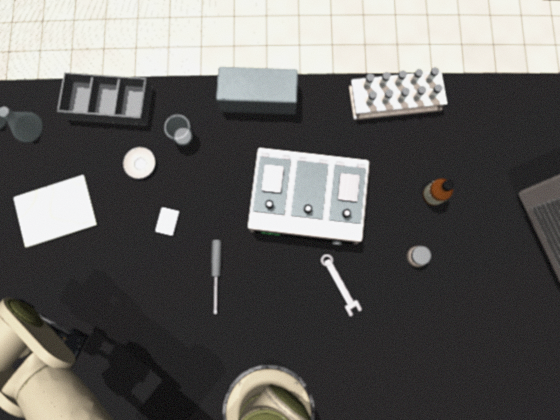

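View pics/scene0.png

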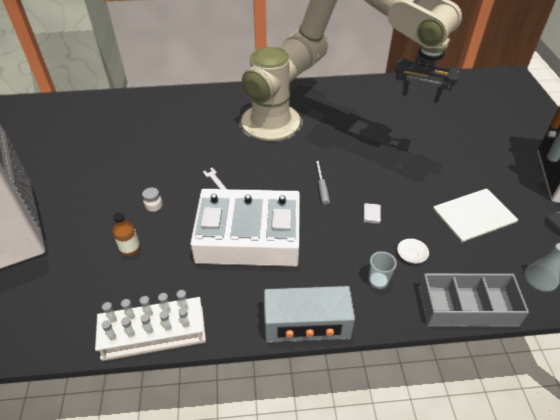

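View pics/wrist0.png

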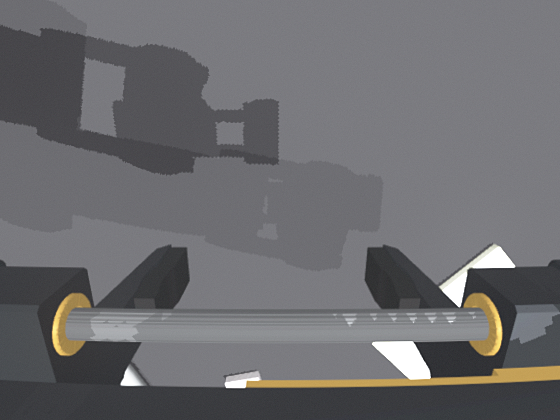

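```bash
python3 - <<'E'
import cv2
a=cv2.imread("pics/top0.png")
cv2.imwrite("pics/t_bank.png",cv2.resize(a[140:250,240:380],None,fx=5.5,fy=5.5,interpolation=cv2.INTER_CUBIC)[:600,:800])
cv2.imwrite("pics/t_base.png",cv2.resize(a[195:245,140:200],None,fx=10,fy=10,interpolation=cv2.INTER_CUBIC))
E
cat > h.py <<'E'
import numpy as np,cv2
from scipy.spatial.transform import Rotation as Ro
def ray(c,u,v):
    x=np.array([(u-c['cx'])/c['fx'],(v-c['cy'])/c['fy']])
    s=x.copy()
    for _ in range(20): s=x/(1+c['k1']*(s@s))
    d=c['R'].T@np.array([s[0],s[1],1.]); o=-c['R'].T@c['t']
    return o,d
def onz(c,u,v,z):
    o,d=ray(c,u,v); return o+d*(z-o[2])/d[2]
def proj(c,X):
    p=c['R']@np.asarray(X,float)+c['t']; s=p[:2]/p[2]; s=s*(1+c['k1']*(s@s))
    return np.array([c['fx']*s[0]+c['cx'],c['fy']*s[1]+c['cy']])
E
```

```text
(no output)
```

View pics/t_bank.png

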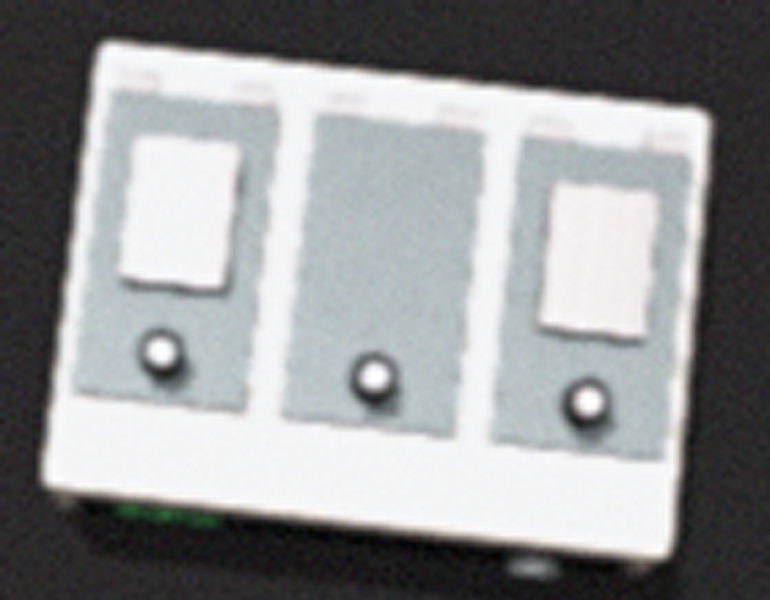

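View pics/t_base.png

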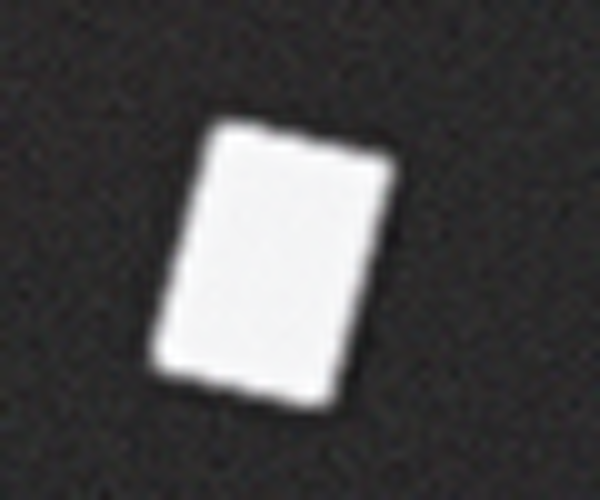

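```bash
python3 - <<'E'
from workcell import r
from h import *
c=r.get_calibration('top')
def f(p,z,o=(240,140),s=5.5):
    return onz(c,o[0]+(p[0]+.5)/s-.5,o[1]+(p[1]+.5)/s-.5,z)
B=[f(p,.1) for p in [(100,42),(711,112),(670,558),(43,488)]]
print('box',np.round(B,4), np.mean(B,0), [np.linalg.norm(B[i]-B[i-1]) for i in range(4)])
bo=[f(p,.1345) for p in [(162,350),(375,377),(587,402)]];print('bolts',np.round(bo,4), np.diff(bo,axis=0))
for P in ([(133,138),(241,143),(228,287),(120,280)],[(552,183),(658,188),(645,335),(539,330)]):
    Q=[f(p,.122) for p in P]; print('plate',np.mean(Q,0),[np.linalg.norm(Q[i]-Q[i-1]) for i in range(4)],np.degrees(np.arctan2(*(Q[0]-Q[3])[:2][::-1])),np.degrees(np.arctan2(*(Q[1]-Q[2])[:2][::-1])))
Q=[f(p,.014,(140,195),10) for p in [(213,118),(398,156),(333,410),(150,372)]]
print('base',np.mean(Q,0),[np.linalg.norm(Q[i]-Q[i-1]) for i in range(4)],np.degrees(np.arctan2(*(Q[0]-Q[3])[:2][::-1])),np.degrees(np.arctan2(*(Q[1]-Q[2])[:2][::-1])))
E
```

```text
box [[ 0.7003  0.019   0.1   ]
 [ 0.6613 -0.2773  0.1   ]
 [ 0.4447 -0.2487  0.1   ]
 [ 0.4823  0.0472  0.1   ]] [ 0.57216002 -0.11494381  0.1       ] [np.float64(0.21983518882054104), np.float64(0.29887503796808657), np.float64(0.21842726741820642), np.float64(0.29831256888155133)]
bolts [[ 0.5419 -0.0106  0.1345]
 [ 0.5278 -0.1094  0.1345]
 [ 0.5146 -0.2075  0.1345]] [[-0.01410679 -0.09876253  0.        ]
 [-0.01314321 -0.09817834  0.        ]]
plate [ 0.61035347 -0.01969028  0.122     ] [np.float64(0.06906141227820944), np.float64(0.05143355666317037), np.float64(0.0700128175402679), np.float64(0.05103228954056143)] -5.529025624944419 -5.837506535002762
plate [ 0.58494143 -0.21700479  0.122     ] [np.float64(0.07128960748817002), np.float64(0.05046188285743405), np.float64(0.07134556667541607), np.float64(0.04999599960241687)] -6.830858339165667 -7.203095941150304
base [0.51655306 0.27759699 0.014     ] [np.float64(0.0730622812181672), np.float64(0.053543554407863264), np.float64(0.0730236022205231), np.float64(0.052584081714477655)] -12.527542589486696 -13.280487673469207
```

```bash
cat >> h.py <<'E'
def pose(o): return np.array(o['tcp_pos']),Ro.from_euler('xyz',o['ee_rot'])
def go(x,y,z,yaw_deg,o=None):
    "print shift (m, tool axes) and turn (share of 45deg) to target, tool down"
    if o is None:
        from workcell import r; o=r.get_obs()
    p,R=pose(o); T=Ro.from_euler('xyz',[np.pi,0,np.radians(yaw_deg)])
    d=R.inv().apply(np.array([x,y,z])-p); w=(R.inv()*T).as_rotvec()/np.radians(45)
    print('GO',np.round(d,4),np.round(w,4),'t',round(o['time'],2))
E
python3 - <<'E'
from workcell import r
from h import *
c=r.get_calibration('wrist');p,R=pose(r.get_obs())
C=-c['R'].T@c['t'];print('cam in tool',R.inv().apply(C-p)); print('axes in tool',np.round(R.inv().apply(c['R']),3))
go(.61,-.02,.30,172.6)
E
```

```text
cam in tool [ 0.07568847 -0.00144383 -0.08143732]
axes in tool [[ 0.001  1.    -0.001]
 [-0.958  0.    -0.288]
 [-0.288  0.001  0.958]]
GO [-0.553  -0.2666  0.0025] [-0.0011 -0.0005 -0.4337] t 0.15
```

Call:
{"fn": "jog_arm", "kwargs": {"motion": [[[-0.035,-0.017,0,0,0,-0.15],[-0.07,-0.034,0,0,0,-0.3],[-0.105,-0.051,0,0,0,-0.434],[-0.143,-0.069,0,0,0,-0.434],[-0.18,-0.087,0,0,0,-0.434]]]}}

```text
time: 0.57
tcp_pos: [0.3554, 0.3127, 0.3026]
ee_rot: [-3.141, -0.0, 3.015]
force: [0.9, 0.3, 0.2]
finger_gap: 0.999
```

```bash
python3 - <<'E'
from h import *
go(.61,-.02,.30,172.6)
E
```

```text
GO [-0.2946 -0.2978  0.0026] [-0.0002 -0.0002  0.0029] t 0.57
```

Call:
{"fn": "jog_arm", "kwargs": {"motion": [[[-0.03,-0.03,0,0,0,0],[-0.059,-0.059,0,0,0,0],[-0.088,-0.088,0,0,0,0],[-0.117,-0.117,0,0,0,0],[-0.146,-0.146,0,0,0,0]]]}}

```text
time: 0.98
tcp_pos: [0.4817, 0.1487, 0.3027]
ee_rot: [3.142, -0.0, 3.012]
force: [0.4, 0.5, -0.5]
finger_gap: 1.0
```

Call:
{"fn": "jog_arm", "kwargs": {"motion": [[[-0.03,-0.03,0,0,0,0],[-0.059,-0.059,0,0,0,0],[-0.088,-0.088,0,0,0,0],[-0.117,-0.117,0,0,0,0],[-0.137,-0.14,0,0,0,0]]]}}

```text
time: 1.4
tcp_pos: [0.6001, -0.0086, 0.3021]
ee_rot: [-3.141, -0.0, 3.011]
force: [0.9, 0.1, 0.7]
finger_gap: 0.997
```

```bash
python3 - <<'E'
from h import *
from workcell import r
go(.61,-.02,.30,172.6)
c=r.get_calibration('wrist')
np.savez('w1.npz',**c)
cv2.imwrite("pics/w1.png",r.grab_frame('wrist')[:,:,::-1])
print(r.get_obs()['tcp_pos'])
for X in ([.61,-.02,.122],[.5845,-.217,.122],[.5419,-.0106,.1345],[.5278,-.1094,.1345]): print(proj(c,X))
E
```

```text
GO [-0.0113 -0.0101  0.0021] [-0.0003 -0.0005 -0.0015] t 1.4
[ 0.6016417  -0.01225674  0.30147565]
[265.58108833 215.06451238]
[ 37.41235026 215.04843083]
[264.84693449 133.23047367]
[132.85222295 132.35614462]
```

View pics/w1.png

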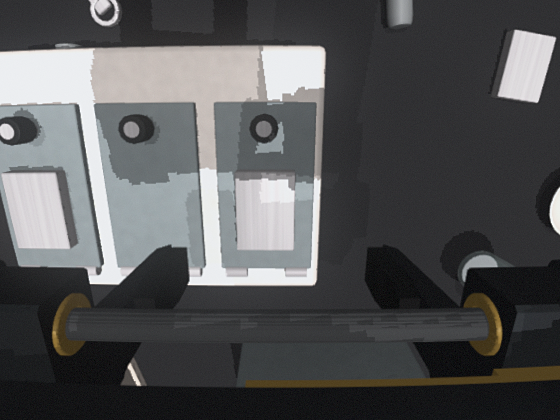

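Call:
{"fn": "jog_arm", "kwargs": {"motion": [[[0,0,0,0,0,0],[0,0,0,0,0,0],[0,0,0,0,0,0],[0,0,0,0,0,0],[0,0,0,0,0,0]]]}}

```text
time: 1.87
tcp_pos: [0.5984, -0.0048, 0.303]
ee_rot: [-3.142, 0.0, 3.014]
force: [-1.1, -0.0, 0.6]
finger_gap: 1.001
```

```bash
python3 - <<'E'
from h import *
from workcell import r
go(.61,-.02,.30,172.6)
c=r.get_calibration('wrist'); print(r.get_obs()['tcp_pos'])
np.savez('w2.npz',**c)
a=r.grab_frame('wrist')[:,:,::-1]
cv2.imwrite("pics/w2.png",a);cv2.imwrite("pics/w2z.png",cv2.resize(a[90:290,0:340],None,fx=2.35,fy=2.35,interpolation=cv2.INTER_CUBIC))
for X in ([.61,-.02,.122],[.5845,-.217,.122],[.5419,-.0106,.1345],[.5278,-.1094,.1345]): print(proj(c,X))
E
```

```text
GO [-0.0134 -0.0136  0.003 ] [-0.      0.0003  0.002 ] t 1.87
[ 0.59840574 -0.00482997  0.30304439]
[261.42735097 216.89072847]
[ 34.62785235 216.2371951 ]
[260.41960887 135.80420054]
[129.24901966 134.58549293]
```

View pics/w2z.png

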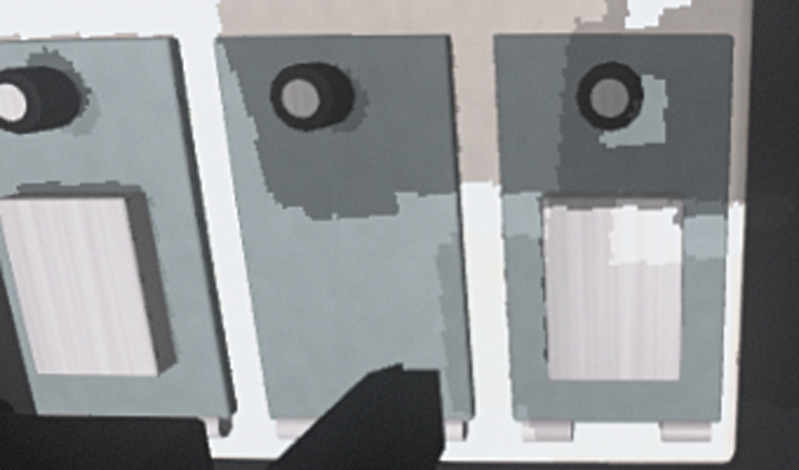

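Call:
{"fn": "jog_arm", "kwargs": {"motion": [[[-0.0125,-0.0135,0.035,0,0,0],[-0.0125,-0.0135,0.07,0,0,0],[-0.0125,-0.0135,0.1,0,0,0],[-0.0125,-0.0135,0.118,0,0,0],[-0.0125,-0.0135,0.126,0,0,0]]]}}

```text
time: 2.33
tcp_pos: [0.6084, -0.0202, 0.1739]
ee_rot: [3.141, -0.004, 3.013]
force: [-0.4, -0.6, 0.7]
finger_gap: 0.999
```

Call:
{"fn": "jog_arm", "kwargs": {"motion": [[[0,0,0.002,0,0,0],[0,0,0.002,0,0,0],[0,0,0.002,0,0,0],[0,0,0.002,0,0,0],[0,0,0.002,0,0,0]]], "gripper": 0.2, "grip_force": 25}}

```text
time: 2.75
tcp_pos: [0.6097, -0.0208, 0.1759]
ee_rot: [-3.141, 0.002, 3.013]
force: [0.6, -0.5, -0.8]
finger_gap: 0.646
```

```bash
python3 - <<'E'
from h import *
from workcell import r
go(.609,-.0195,.1745,172.6)
c=r.get_calibration('wrist'); o=r.get_obs();print(o['tcp_pos'],o['finger_gap'],o['force'])
np.savez('w3.npz',**c)
a=r.grab_frame('wrist')[:,:,::-1]
cv2.imwrite("pics/w3.png",a)
E
```

```text
GO [0.0009 0.0012 0.0014] [-0.0003  0.0024  0.0004] t 2.75
[ 0.60974853 -0.02079365  0.17587445] 0.6458384920222151 [ 0.56100743 -0.4618148  -0.75998316]
```

View pics/w3.png

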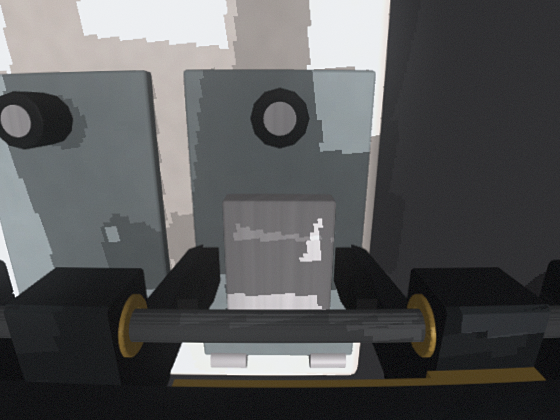

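Call:
{"fn": "jog_arm", "kwargs": {"motion": [[[0,0,0,0,0,0],[0,0,0,0,0,0],[0,0,0,0,0,0],[0,0,0,0,0,0],[0,0,-0.005,0,0,0]]], "gripper": 0.2}}

```text
time: 3.22
tcp_pos: [0.609, -0.0207, 0.179]
ee_rot: [3.142, -0.002, 3.013]
force: [-0.2, 0.4, -3.5]
finger_gap: 0.562
```

Call:
{"fn": "jog_arm", "kwargs": {"motion": [[[0,0,-0.01,0,0,0],[0,0,-0.03,0,0,0],[0,0,-0.06,0,0,0],[0,0,-0.08,0,0,0],[0,0,-0.08,0,0,0]]]}}

```text
time: 3.63
tcp_pos: [0.6104, -0.021, 0.2645]
ee_rot: [-3.141, 0.008, 3.013]
force: [0.2, -0.3, -2.2]
finger_gap: 0.563
```

```bash
python3 - <<'E'
from h import *
from workcell import r
o=r.get_obs();print(o['time'],o['tcp_pos'],o['finger_gap'],o['force'])
c=r.get_calibration('wrist'); 
np.savez('w4.npz',**c)
a=r.grab_frame('wrist')[:,:,::-1]
cv2.imwrite("pics/w4.png",a)
# pile target: base (.5166,.2776) yaw -12.9 -> tool 167.1
go(.5166,.2776,.26,167.1,o)
E
```

```text
3.6333 [ 0.61040583 -0.02101523  0.26448991] 0.5630048549521721 [ 0.21784911 -0.30258107 -2.2042658 ]
GO [0.1314 0.2841 0.0032] [-0.0007  0.0096  0.1226] t 3.63
```

View pics/w4.png

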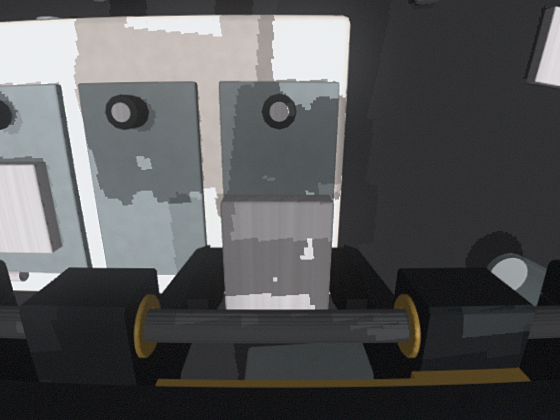

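```bash
python3 - <<'E'
from h import *
from workcell import r
c=r.get_calibration('top')
for n,p,z in (('beaker rim',(178,125),.09),('dish',(139,163),.02),('scr tip',(215,313),.005),('scr end',(216,240),.02),('paper',(86,177),0),('paper2',(97,212),0)): print(n,onz(c,*p,z))
b=np.array([.5166,.2776])
E
```

```text
beaker rim [0.76931133 0.23671991 0.09      ]
dish [0.68234316 0.35990731 0.02      ]
scr tip [0.26277529 0.14285201 0.005     ]
scr end [0.46084386 0.13925673 0.02      ]
paper [0.64874163 0.51819484 0.        ]
paper2 [0.54652728 0.48119083 0.        ]
```

Call:
{"fn": "jog_arm", "kwargs": {"motion": [[[0.02,0.036,-0.01,0,0,0.04],[0.036,0.072,-0.02,0,0,0.08],[0.05,0.11,-0.02,0,0,0.12],[0.06,0.148,-0.02,0,0,0.122],[0.07,0.186,-0.02,0,0,0.122]]]}}

```text
time: 4.1
tcp_pos: [0.5628, 0.1743, 0.278]
ee_rot: [-3.141, -0.003, 2.916]
force: [0.3, 0.8, -2.8]
finger_gap: 0.565
```

Call:
{"fn": "jog_arm", "kwargs": {"motion": [[[0.005,0.035,0,0,0,0],[0.01,0.065,0,0,0,0],[0.01,0.09,0,0,0,0],[0.01,0.1,0,0,0,0],[0.01,0.1,0,0,0,0]]]}}

```text
time: 4.52
tcp_pos: [0.576, 0.274, 0.2775]
ee_rot: [-3.14, -0.003, 2.919]
force: [0.4, -0.7, -2.7]
finger_gap: 0.568
```

```bash
python3 - <<'E'
from h import *
from workcell import r
o=r.get_obs();print(o['time'],o['tcp_pos'],o['ee_rot'],o['finger_gap'],o['force'])
c=r.get_calibration('wrist'); 
np.savez('w5.npz',**c)
a=r.grab_frame('wrist')[:,:,::-1]
cv2.imwrite("pics/w5.png",a)
go(.5166,.2776,.26,167.1,o)
print(proj(c,[.5166,.2776,.014]))
E
```

```text
4.5167 [0.57603272 0.27395275 0.27745411] [-3.14023748e+00 -2.82298132e-03  2.91917878e+00] 0.5680944322595579 [ 0.44300227 -0.66972651 -2.69872767]
GO [ 0.0587 -0.0095  0.0176] [-0.0017 -0.0036  0.0035] t 4.52
[268.50530469 125.37334544]
```

View pics/w5.png

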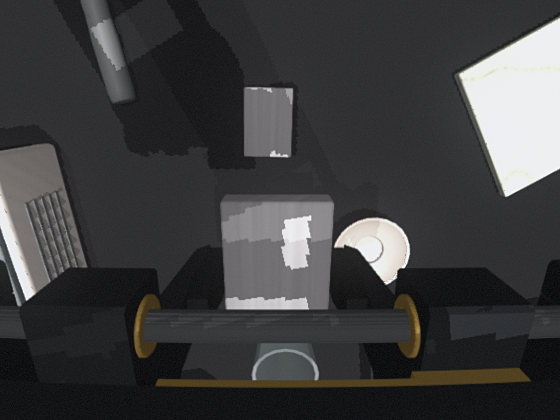

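```bash
python3 - <<'E'
import cv2
a=cv2.imread("pics/w5.png")
cv2.imwrite("pics/w5z.png",cv2.resize(a[75:235,200:350],None,fx=3.7,fy=3.7,interpolation=cv2.INTER_CUBIC))
E
```

```text
(no output)
```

View pics/w5z.png

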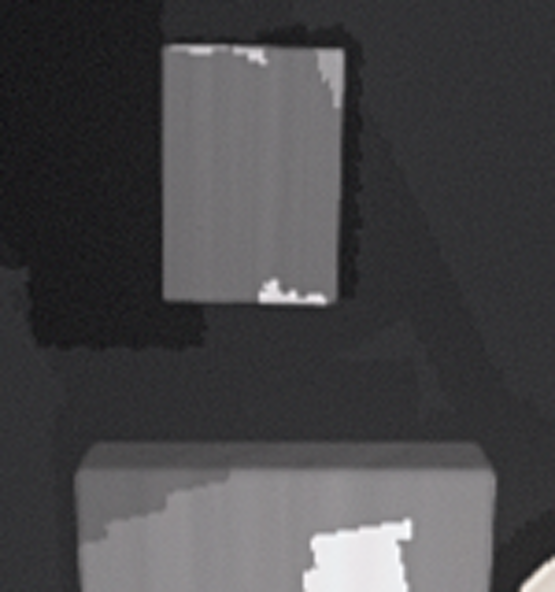

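```bash
cat >> h.py <<'E'
def rect(Q):
    Q=np.array(Q)[:,:2]; m=Q.mean(0)
    L=[np.linalg.norm(Q[i]-Q[(i+1)%4]) for i in range(4)]
    return m,np.round(L,4)
E
python3 - <<'E'
from h import *
c=dict(np.load('w5.npz'))
p=np.array([.57603,.27395,.27745]);R=Ro.from_euler('xyz',[-3.14024,-.00282,2.91918])
def f(q,z): return onz(c,200+(q[0]+.5)/3.7-.5,75+(q[1]+.5)/3.7-.5,z)
B=[f(q,.014) for q in [(162,46),(344,48),(338,302),(163,299)]]
m,L=rect(B);print('base',m,L, [np.degrees(np.arctan2(d[1],d[0])) for d in (B[2]-B[1],B[3]-B[0])])
zt=p[2]-.0535
H=[f(q,zt) for q in [(78,468),(496,468)]]
Hb=[f(q,zt-.014) for q in [(92,443),(480,443)]]
t=R.inv().apply(np.array(H)-p);print('held front top in tool',t,'bottom',R.inv().apply(np.array(Hb)-p))
E
```

```text
base [0.51352516 0.27742146] [0.0493 0.069  0.05   0.0687] [np.float64(-13.411759446531542), np.float64(-13.988971328282446)]
held front top in tool [[ 0.03713586 -0.02503266  0.05363885]
 [ 0.03716984  0.02366617  0.05357307]] bottom [[ 0.03643337 -0.02556524  0.06763765]
 [ 0.03646731  0.02400762  0.06757069]]
```

```bash
python3 - <<'E'
from h import *
go(.5155,.2777,.10,166.5)
E
```

```text
GO [ 0.0599 -0.008   0.178 ] [-0.0021 -0.003   0.0152] t 4.57
```

Call:
{"fn": "jog_arm", "kwargs": {"motion": [[[0.02,-0.004,0.03,0,0,0.015],[0.04,-0.008,0.06,0,0,0.015],[0.06,-0.008,0.095,0,0,0.015],[0.06,-0.008,0.135,0,0,0.015],[0.06,-0.008,0.172,0,0,0.015]]]}}

```text
time: 4.98
tcp_pos: [0.515, 0.2764, 0.1061]
ee_rot: [-3.141, -0.0, 2.904]
force: [0.7, -1.4, -3.8]
finger_gap: 0.561
```

Call:
{"fn": "jog_arm", "kwargs": {"motion": [[[0,0,0.005,0,0,0],[0,0,0.01,0,0,0],[0,0,0.01,0,0,0],[0,0,0.01,0,0,0],[0,0,0.01,0,0,0]]]}}

```text
time: 5.4
tcp_pos: [0.5172, 0.278, 0.0998]
ee_rot: [3.14, 0.003, 2.905]
force: [-1.0, 0.3, -3.2]
finger_gap: 0.563
```

```bash
python3 - <<'E'
from h import *
from workcell import r
o=r.get_obs();print(o['time'],o['tcp_pos'],o['ee_rot'],o['finger_gap'],o['force'])
c=r.get_calibration('wrist'); 
a=r.grab_frame('wrist')[:,:,::-1]
cv2.imwrite("pics/w6.png",a)
go(.5155,.2777,.082,166.5,o)
E
```

```text
5.4 [0.51716737 0.2779503  0.09979924] [3.13985340e+00 3.03154586e-03 2.90476237e+00] 0.5628599443309873 [-0.99180189  0.25923704 -3.18885663]
GO [ 0.0016 -0.0007  0.0178] [ 0.0022  0.0039 -0.0015] t 5.4
```

View pics/w6.png

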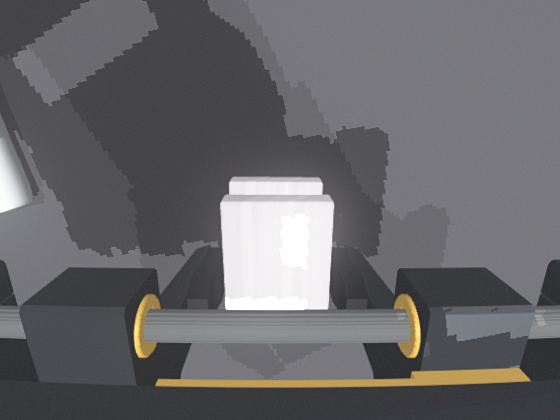

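```bash
python3 - <<'E'
import cv2
a=cv2.imread("pics/w6.png")
cv2.imwrite("pics/w6z.png",cv2.resize(a[165:265,200:350],None,fx=5.2,fy=5.2,interpolation=cv2.INTER_CUBIC))
E
```

```text
(no output)
```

View pics/w6z.png

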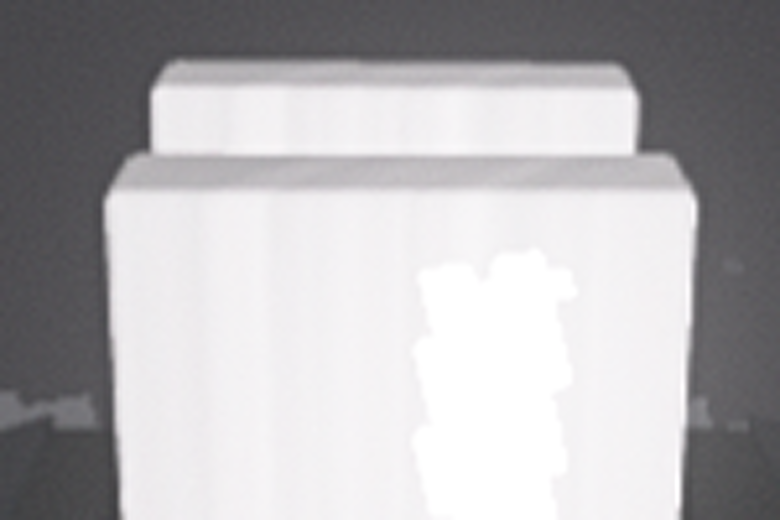

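```bash
python3 - <<'E'
from h import *
c=dict(np.load('w5.npz'))
p=np.array([.57603,.27395,.27745]);R=Ro.from_euler('xyz',[-3.14024,-.00282,2.91918])
C=R.inv().apply(-c['R'].T@c['t']-p)
# camera->tool rotation (fixed)
M=R.inv().as_matrix()@c['R'].T
def f(q):
    c2=dict(c); c2['R']=M.T; c2['t']=-M.T@C
    return c2,(200+(q[0]+.5)/5.2-.5,165+(q[1]+.5)/5.2-.5)
def at(q,d):
    c2,uv=f(q); o,v=ray(c2,*uv); return o+v*(d-o[2])/v[2]
for name,ps in (('base',[(151,85),(639,85)]),('held',[(105,190),(697,190)])):
    lo,hi=.02,.15
    for _ in range(40):
        d=(lo+hi)/2; w=np.linalg.norm(at(ps[0],d)-at(ps[1],d))
        if w<.05: lo=d
        else: hi=d
    print(name,at(ps[0],d),at(ps[1],d),'mid',(at(ps[0],d)+at(ps[1],d))/2)
E
```

```text
base [ 0.03826479 -0.02647792  0.08860699] [0.03828126 0.02352207 0.08860699] mid [ 0.03827303 -0.00147793  0.08860699]
held [ 0.03640878 -0.02588707  0.05614594] [0.03642414 0.02411293 0.05614594] mid [ 0.03641646 -0.00088707  0.05614594]
```

Call:
{"fn": "jog_arm", "kwargs": {"motion": [[[0.002,-0.0006,0.004,0,0,0],[0.002,-0.0006,0.01,0,0,0],[0.002,-0.0006,0.014,0,0,0],[0.002,-0.0006,0.016,0,0,0],[0.002,-0.0006,0.016,0,0,0]]]}}

```text
time: 5.87
tcp_pos: [0.514, 0.2779, 0.0816]
ee_rot: [-3.141, -0.001, 2.905]
force: [-0.2, 0.2, -2.5]
finger_gap: 0.568
```

Call:
{"fn": "jog_arm", "kwargs": {"motion": [[[0,0,0.0005,0,0,0],[0,0,0.001,0,0,0],[0,0,0.001,0,0,0],[0,0,0.001,0,0,0],[0,0,0.001,0,0,0]]]}}

```text
time: 6.28
tcp_pos: [0.5141, 0.2779, 0.0815]
ee_rot: [-3.141, -0.0, 2.905]
force: [-5.0, -0.7, 8.7]
finger_gap: 0.564
```

Call:
{"fn": "jog_arm", "kwargs": {"motion": [[[0,0,-0.0005,0,0,0],[0,0,-0.0005,0,0,0],[0,0,-0.0005,0,0,0],[0,0,-0.0005,0,0,0],[0,0,-0.0005,0,0,0]]], "gripper": 0.85}}

```text
time: 6.7
tcp_pos: [0.5141, 0.2778, 0.0811]
ee_rot: [3.142, 0.0, 2.905]
force: [-1.2, -0.0, -0.4]
finger_gap: 0.851
```

Call:
{"fn": "jog_arm", "kwargs": {"motion": [[[0,0,-0.03,0,0,0],[0,0,-0.07,0,0,0],[0,0,-0.11,0,0,0],[0,0,-0.15,0,0,0],[0,0,-0.18,0,0,0]]]}}

```text
time: 7.12
tcp_pos: [0.5142, 0.2779, 0.2648]
ee_rot: [3.14, 0.003, 2.905]
force: [0.8, -0.1, -0.3]
finger_gap: 0.851
```

```bash
python3 - <<'E'
from h import *
from workcell import r
o=r.get_obs();print(o['time'],o['tcp_pos'],o['ee_rot'],o['finger_gap'],o['force'])
np.savez('w7.npz',**r.get_calibration('wrist'))
a=r.grab_frame('wrist')[:,:,::-1]
cv2.imwrite("pics/w7.png",a)
cv2.imwrite("pics/w7z.png",cv2.resize(a[140:280,210:350],None,fx=4.2,fy=4.2,interpolation=cv2.INTER_CUBIC))
go(.584,-.217,.27,172.6,o)
E
```

```text
7.1167 [0.51421719 0.27791417 0.2647728 ] [3.13996631e+00 2.76651975e-03 2.90513905e+00] 0.8506627119484423 [ 0.80725674 -0.07827769 -0.27086742]
GO [-0.1838 -0.4648 -0.0055] [ 0.0019  0.0036 -0.1366] t 7.12
```

View pics/w7z.png

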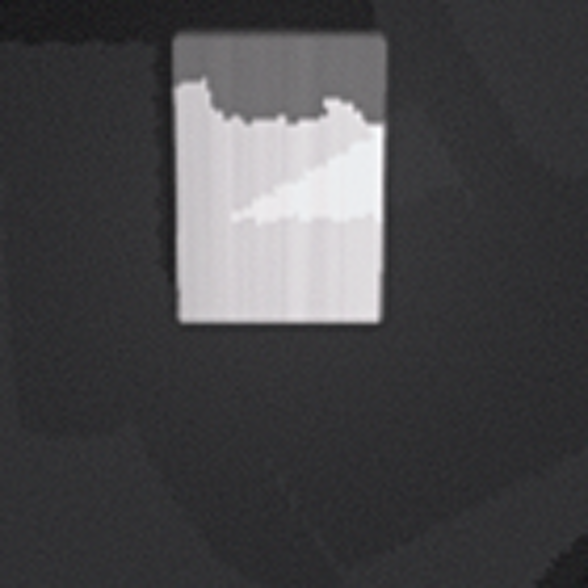

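Call:
{"fn": "jog_arm", "kwargs": {"motion": [[[-0.014,-0.037,0,0,0,-0.07],[-0.028,-0.074,0,0,0,-0.137],[-0.042,-0.111,0,0,0,-0.137],[-0.056,-0.148,0,0,0,-0.137],[-0.07,-0.185,0,0,0,-0.137]]]}}

```text
time: 7.58
tcp_pos: [0.5386, 0.0798, 0.261]
ee_rot: [3.142, 0.0, 3.013]
force: [0.6, -0.6, -0.6]
finger_gap: 0.849
```

```bash
python3 - <<'E'
from h import *
go(.583,-.217,.27,172.6)
E
```

```text
GO [-0.082  -0.2887 -0.009 ] [0.     0.     0.0007] t 7.58
```

Call:
{"fn": "jog_arm", "kwargs": {"motion": [[[-0.01,-0.036,0,0,0,0],[-0.02,-0.072,-0.005,0,0,0],[-0.03,-0.108,-0.009,0,0,0],[-0.04,-0.144,-0.009,0,0,0],[-0.052,-0.182,-0.009,0,0,0]]]}}

```text
time: 8.0
tcp_pos: [0.5668, -0.1073, 0.2703]
ee_rot: [3.142, 0.0, 3.013]
force: [0.4, 0.2, 0.8]
finger_gap: 0.849
```

Call:
{"fn": "jog_arm", "kwargs": {"motion": [[[-0.01,-0.036,0,0,0,0],[-0.02,-0.072,0,0,0,0],[-0.03,-0.1,0,0,0,0],[-0.03,-0.106,0,0,0,0],[-0.03,-0.106,0,0,0,0]]]}}

```text
time: 8.42
tcp_pos: [0.5828, -0.2162, 0.2693]
ee_rot: [3.141, -0.001, 3.01]
force: [-0.2, 0.6, -0.6]
finger_gap: 0.851
```

```bash
python3 - <<'E'
from h import *
from workcell import r
o=r.get_obs();print(o['time'],o['tcp_pos'],o['ee_rot'],o['finger_gap'],o['force'])
c=r.get_calibration('wrist');np.savez('w8.npz',**c)
a=r.grab_frame('wrist')[:,:,::-1]
cv2.imwrite("pics/w8.png",a)
cv2.imwrite("pics/w8z.png",cv2.resize(a[100:270,160:360],None,fx=3.5,fy=3.5,interpolation=cv2.INTER_CUBIC))
go(.583,-.217,.27,172.6,o)
E
```

```text
8.4167 [ 0.58278621 -0.21623632  0.26929915] [ 3.14128019e+00 -8.72935948e-04  3.01012240e+00] 0.8507209013179362 [-0.18481654  0.55281855 -0.63620586]
GO [-0.0003 -0.0007 -0.0007] [ 0.0004 -0.0011 -0.0029] t 8.42
```

View pics/w8z.png

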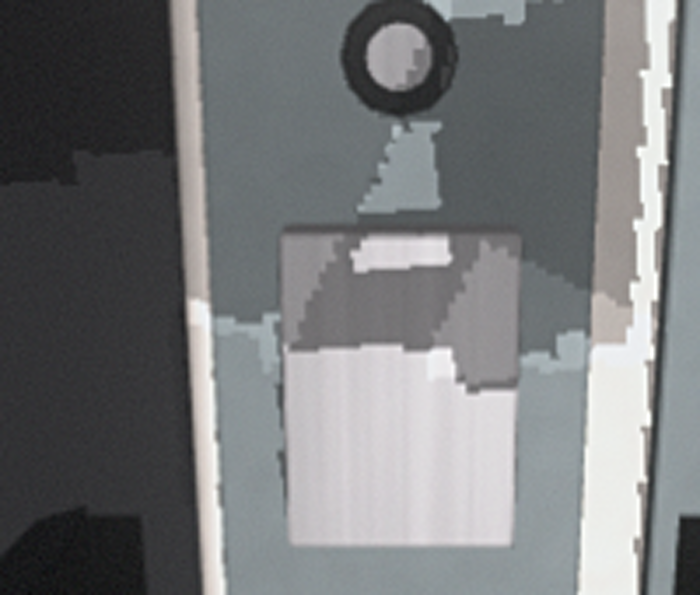

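```bash
python3 - <<'E'
from h import *
c=dict(np.load('w8.npz'))
def f(q,z): return onz(c,160+(q[0]+.5)/3.5-.5,100+(q[1]+.5)/3.5-.5,z)
B=[f(q,.122) for q in [(281,234),(521,234),(513,546),(290,546)]]
m,L=rect(B);print(m,L,[np.degrees(np.arctan2(d[1],d[0])) for d in (B[2]-B[1],B[3]-B[0])])
print('bolt R',f((399,57),.1345))
E
```

```text
[ 0.58110864 -0.21842171] [0.0485 0.0691 0.049  0.0691] [np.float64(-7.345834343654451), np.float64(-7.728820849281313)]
bolt R [ 0.51217867 -0.20954048  0.1345    ]
```

Call:
{"fn": "jog_arm", "kwargs": {"motion": [[[0,-0.0015,0.03,0,0,0],[0,-0.0015,0.06,0,0,0],[0,-0.0015,0.085,0,0,0],[0,-0.0015,0.095,0,0,0],[0,-0.0015,0.095,0,0,0]]]}}

```text
time: 8.88
tcp_pos: [0.5827, -0.2142, 0.1746]
ee_rot: [3.141, -0.002, 3.014]
force: [-0.9, 0.5, 1.8]
finger_gap: 0.851
```

Call:
{"fn": "jog_arm", "kwargs": {"motion": [[[0,0,0,0,0,0],[0,0,0,0,0,0],[0,0,0,0,0,0],[0,0,0,0,0,0],[0,0,0,0,0,0]]], "gripper": 0.2}}

```text
time: 9.3
tcp_pos: [0.5831, -0.2161, 0.1759]
ee_rot: [-3.141, 0.001, 3.013]
force: [0.0, 0.2, 2.9]
finger_gap: 0.562
```

Call:
{"fn": "jog_arm", "kwargs": {"motion": [[[0,0,0,0,0,0],[0,0,0,0,0,0],[0,0,-0.01,0,0,0],[0,0,-0.04,0,0,0],[0,0,-0.08,0,0,0]]]}}

```text
time: 9.72
tcp_pos: [0.5818, -0.2154, 0.2532]
ee_rot: [3.138, -0.007, 3.012]
force: [0.5, -0.0, -2.0]
finger_gap: 0.563
```

```bash
python3 - <<'E'
from h import *
from workcell import r
o=r.get_obs();print(o['time'],o['tcp_pos'],o['ee_rot'],o['finger_gap'],o['force'])
go(.535,.2782,.265,166.5,o)
E
```

```text
9.7167 [ 0.58182139 -0.21543216  0.25320946] [ 3.13831483 -0.00707649  3.01249851] 0.5634401906854433 [ 0.54162083 -0.03595135 -1.95682078]
GO [ 0.1101  0.4835 -0.0094] [ 0.0037 -0.0092  0.1356] t 9.72
```

Call:
{"fn": "jog_arm", "kwargs": {"motion": [[[0.008,0.036,-0.005,0,0,0.05],[0.016,0.072,-0.01,0,0,0.1],[0.024,0.108,-0.01,0,0,0.136],[0.032,0.144,-0.01,0,0,0.136],[0.04,0.18,-0.01,0,0,0.136]]]}}

```text
time: 10.13
tcp_pos: [0.5656, -0.0307, 0.2653]
ee_rot: [3.141, -0.001, 2.905]
force: [0.9, 0.3, -2.5]
finger_gap: 0.564
```

```bash
python3 - <<'E'
from h import *
go(.535,.2782,.265,166.5)
E
```

```text
GO [0.1021 0.2931 0.0004] [ 0.0003 -0.0013 -0.0009] t 10.13
```

Call:
{"fn": "jog_arm", "kwargs": {"motion": [[[0.012,0.035,0,0,0,0],[0.024,0.07,0,0,0,0],[0.036,0.105,0,0,0,0],[0.048,0.14,0,0,0,0],[0.06,0.175,0,0,0,0]]]}}

```text
time: 10.55
tcp_pos: [0.5481, 0.1536, 0.2652]
ee_rot: [-3.141, -0.001, 2.906]
force: [0.6, -0.4, -3.0]
finger_gap: 0.563
```

Call:
{"fn": "jog_arm", "kwargs": {"motion": [[[0.012,0.035,0,0,0,0],[0.024,0.07,0.01,0,0,0],[0.036,0.105,0.03,0,0,0],[0.042,0.118,0.06,0,0,0],[0.042,0.118,0.08,0,0,0]]]}}

```text
time: 10.97
tcp_pos: [0.5337, 0.2794, 0.1828]
ee_rot: [-3.141, -0.003, 2.91]
force: [-0.2, -0.2, -3.7]
finger_gap: 0.562
```

```bash
python3 - <<'E'
from h import *
from workcell import r
o=r.get_obs();print(o['time'],o['tcp_pos'],o['ee_rot'],o['finger_gap'],o['force'])
a=r.grab_frame('wrist')[:,:,::-1]
cv2.imwrite("pics/w9.png",a)
go(.515,.2782,.115,166.5,o)
E
```

```text
10.9667 [0.5336926  0.27944361 0.18281079] [-3.14088391e+00 -2.93933374e-03  2.90965206e+00] 0.5619709654318839 [-0.22130682 -0.19116118 -3.66110448]
GO [ 0.0177 -0.0055  0.0679] [-0.0009 -0.0037  0.0047] t 10.97
```

View pics/w9.png

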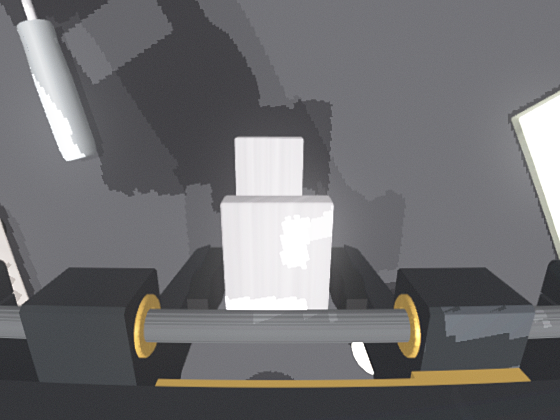

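Call:
{"fn": "jog_arm", "kwargs": {"motion": [[[0.01,-0.0055,0.02,0,0,0.004],[0.0175,-0.0055,0.045,0,0,0.004],[0.0175,-0.0055,0.064,0,0,0.004],[0.0175,-0.0055,0.068,0,0,0.004],[0.0175,-0.0055,0.068,0,0,0.004]]]}}

```text
time: 11.43
tcp_pos: [0.5173, 0.2746, 0.117]
ee_rot: [-3.141, -0.002, 2.902]
force: [-0.4, 1.3, -2.2]
finger_gap: 0.562
```

```bash
python3 - <<'E'
from h import *
from workcell import r
o=r.get_obs();print(o['time'],o['tcp_pos'],o['ee_rot'],o['finger_gap'],o['force'])
a=r.grab_frame('wrist')[:,:,::-1]
cv2.imwrite("pics/w10.png",a)
cv2.imwrite("pics/w10z.png",cv2.resize(a[165:265,200:350],None,fx=5.2,fy=5.2,interpolation=cv2.INTER_CUBIC))
go(.515,.2782,.115,166.5,o)
E
```

```text
11.4333 [0.51731129 0.27463397 0.11702909] [-3.14061977e+00 -1.63552212e-03  2.90215624e+00] 0.5618022837674126 [-0.38289697  1.33991374 -2.15497406]
GO [0.0031 0.0029 0.002 ] [-0.0012 -0.0021 -0.0049] t 11.43
```

View pics/w10z.png

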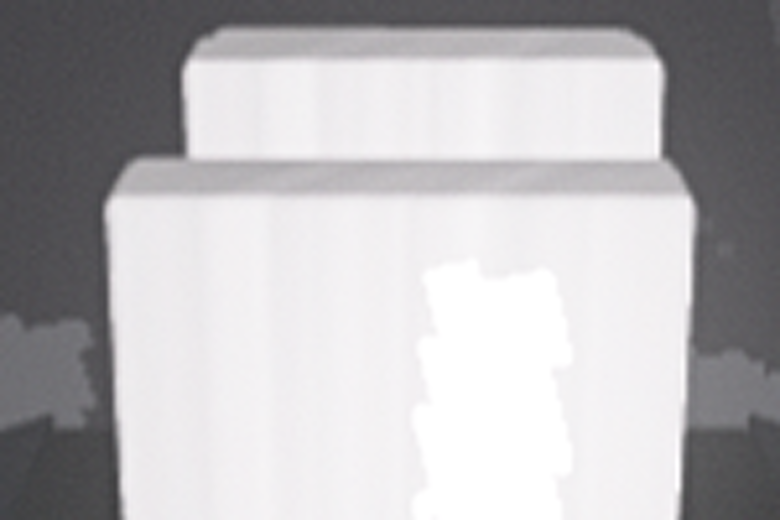

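```bash
cat >> h.py <<'E'
_c=dict(np.load('w5.npz'))
_p=np.array([.57603,.27395,.27745]);_R=Ro.from_euler('xyz',[-3.14024,-.00282,2.91918])
_C=_R.inv().apply(-_c['R'].T@_c['t']-_p); _M=_R.inv().as_matrix()@_c['R'].T
ct=dict(_c); ct['R']=_M.T; ct['t']=-_M.T@_C   # wrist camera in tool frame
def edge(a,b,W=.05):
    "image ends of an edge parallel to tool y of known length -> tool coords of its middle"
    from scipy.optimize import brentq
    P=lambda d:(onz(ct,*a,d),onz(ct,*b,d))
    d=brentq(lambda d:np.linalg.norm(np.subtract(*P(d)))-W,-.03,.4)
    return np.mean(P(d),0),P(d)
E
python3 - <<'E'
from h import *
f=lambda q:(200+(q[0]+.5)/5.2-.5,165+(q[1]+.5)/5.2-.5)
print(edge(f((184,58)),f((664,58)))[0],edge(f((105,197)),f((696,197)))[0])
E
```

```text
[0.04034579 0.00154042 0.09222581] [ 0.03578197 -0.00092911  0.05620951]
```

Call:
{"fn": "jog_arm", "kwargs": {"motion": [[[0.0045,0.0025,0.004,0,0,0],[0.0045,0.0025,0.01,0,0,0],[0.0045,0.0025,0.015,0,0,0],[0.0045,0.0025,0.016,0,0,0],[0.0045,0.0025,0.016,0,0,0]]]}}

```text
time: 11.9
tcp_pos: [0.5135, 0.2785, 0.1009]
ee_rot: [-3.141, -0.001, 2.903]
force: [0.0, -0.4, -2.9]
finger_gap: 0.564
```

```bash
python3 - <<'E'
from h import *
from workcell import r
o=r.get_obs();print(o['time'],o['tcp_pos'],o['ee_rot'],o['finger_gap'],o['force'])
a=r.grab_frame('wrist')[:,:,::-1]
cv2.imwrite("pics/w11.png",a)
cv2.imwrite("pics/w11z.png",cv2.resize(a[165:265,200:350],None,fx=5.2,fy=5.2,interpolation=cv2.INTER_CUBIC))
E
```

```text
11.9 [0.51345254 0.27850228 0.10090276] [-3.14121905e+00 -5.60299063e-04  2.90273523e+00] 0.5639645167280563 [ 0.02753209 -0.39373741 -2.93891565]
```

View pics/w11z.png

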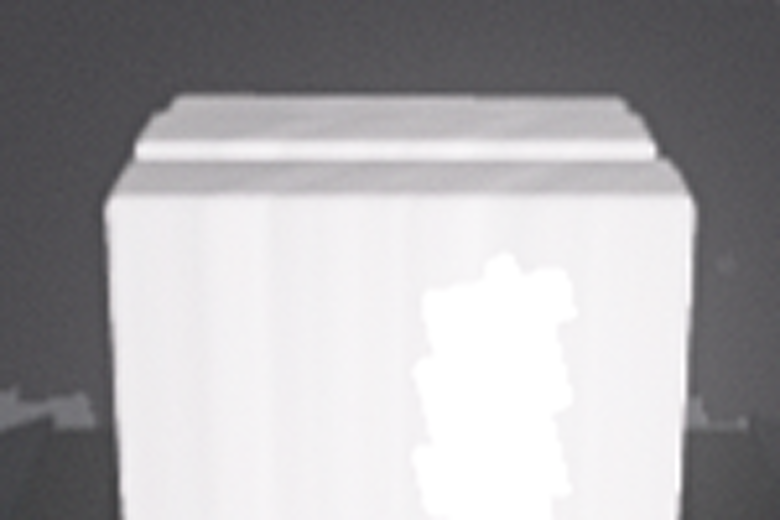

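```bash
python3 - <<'E'
from h import *
f=lambda q:(200+(q[0]+.5)/5.2-.5,165+(q[1]+.5)/5.2-.5)
print(edge(f((134,142)),f((658,142)))[0],edge(f((105,195)),f((696,195)))[0])
E
```

```text
[ 0.03565441 -0.00134944  0.07536214] [ 0.03594404 -0.00092915  0.05625812]
```

Call:
{"fn": "jog_arm", "kwargs": {"motion": [[[0,0,0.002,0,0,0],[0,0,0.004,0,0,0],[0,0,0.0048,0,0,0],[0,0,0.0048,0,0,0],[0,0,0.0048,0,0,0]]]}}

```text
time: 12.37
tcp_pos: [0.5136, 0.2785, 0.0964]
ee_rot: [-3.142, -0.0, 2.903]
force: [-0.4, 0.2, -2.6]
finger_gap: 0.566
```

Call:
{"fn": "jog_arm", "kwargs": {"motion": [[[0,0,0.0005,0,0,0],[0,0,0.001,0,0,0],[0,0,0.001,0,0,0],[0,0,0.001,0,0,0],[0,0,0.001,0,0,0]]]}}

```text
time: 12.78
tcp_pos: [0.5136, 0.2786, 0.0959]
ee_rot: [3.141, 0.0, 2.903]
force: [-2.6, -0.7, 5.8]
finger_gap: 0.565
```

Call:
{"fn": "jog_arm", "kwargs": {"motion": [[[0,0,-0.0005,0,0,0],[0,0,-0.0005,0,0,0],[0,0,-0.0005,0,0,0],[0,0,-0.0005,0,0,0],[0,0,-0.0005,0,0,0]]], "gripper": 0.85}}

```text
time: 13.2
tcp_pos: [0.5136, 0.2786, 0.0958]
ee_rot: [3.142, -0.0, 2.903]
force: [-0.4, 0.4, -0.8]
finger_gap: 0.848
```

Call:
{"fn": "jog_arm", "kwargs": {"motion": [[[0,0,0.008,0,0,0],[0,0,0.016,0,0,0],[0,0,0.022,0,0,0],[0,0,0.025,0,0,0],[0,0,0.025,0,0,0]]]}}

```text
time: 13.62
tcp_pos: [0.5131, 0.2784, 0.0697]
ee_rot: [-3.141, -0.002, 2.903]
force: [-0.2, 0.2, -0.6]
finger_gap: 0.851
```

Call:
{"fn": "jog_arm", "kwargs": {"motion": [[[0,0,0,0,0,0],[0,0,0,0,0,0],[0,0,0,0,0,0],[0,0,0,0,0,0],[0,0,0,0,0,0]]], "gripper": 0.2, "grip_force": 15}}

```text
time: 14.03
tcp_pos: [0.5136, 0.2785, 0.0712]
ee_rot: [-3.142, 0.0, 2.903]
force: [-0.4, -0.9, 2.1]
finger_gap: 0.567
```

```bash
python3 - <<'E'
from h import *
from workcell import r
o=r.get_obs();print(o['time'],o['tcp_pos'],o['ee_rot'],o['finger_gap'],o['force'])
a=r.grab_frame('wrist')[:,:,::-1]
cv2.imwrite("pics/w12.png",a)
cv2.imwrite("pics/w12z.png",cv2.resize(a[160:300,200:350],None,fx=4.2,fy=4.2,interpolation=cv2.INTER_CUBIC))
E
```

```text
14.0333 [0.51362369 0.2784731  0.07118864] [-3.14152417e+00  2.93389240e-04  2.90272150e+00] 0.5666944996241187 [-0.42101902 -0.85280594  2.05472909]
```

View pics/w12z.png

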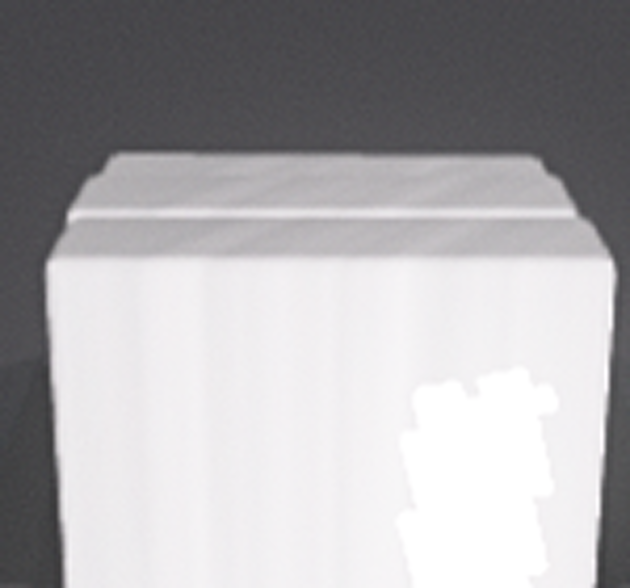

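Call:
{"fn": "jog_arm", "kwargs": {"motion": [[[0,0,0,0,0,0],[0,0,0,0,0,0],[0,0,0,0,0,0],[0,0,0,0,0,0],[0,0,0,0,0,0]]], "gripper": 1.0}}

```text
time: 14.5
tcp_pos: [0.5135, 0.2786, 0.0709]
ee_rot: [3.142, -0.0, 2.903]
force: [-0.3, -0.1, 0.6]
finger_gap: 0.924
```

Call:
{"fn": "jog_arm", "kwargs": {"motion": [[[0,0,-0.025,0,0,0],[0,0,-0.055,0,0,0],[0,0,-0.075,0,0,0.1],[0,0,-0.08,0,0,0.25],[0,0,-0.08,0,0,0.4]]]}}

```text
time: 14.92
tcp_pos: [0.5142, 0.2788, 0.153]
ee_rot: [3.139, 0.002, 2.583]
force: [-0.4, -1.0, 0.4]
finger_gap: 1.003
```

Call:
{"fn": "jog_arm", "kwargs": {"motion": [[[0,0,0,0,0,0.155],[0,0,0,0,0,0.31],[0,0,0,0,0,0.465],[0,0,0,0,0,0.62],[0,0,0,0,0,0.775]]]}}

```text
time: 15.33
tcp_pos: [0.5135, 0.2785, 0.1509]
ee_rot: [-3.141, -0.0, 1.974]
force: [-0.2, -0.1, 0.3]
finger_gap: 1.003
```

Call:
{"fn": "jog_arm", "kwargs": {"motion": [[[0,0,0,0,0,0.155],[0,0,0,0,0,0.31],[0,0,0,0,0,0.465],[0,0,0,0,0,0.62],[0,0,0,0,0,0.775]]]}}

```text
time: 15.75
tcp_pos: [0.5135, 0.2786, 0.1509]
ee_rot: [-3.142, 0.0, 1.365]
force: [0.2, -0.2, -0.1]
finger_gap: 1.002
```

```bash
python3 - <<'E'
from h import *
from workcell import r
o=r.get_obs();print(o['time'],o['tcp_pos'],o['ee_rot'],o['finger_gap'],o['force'])
go(.5136,.2785,.07,76.4,o)
a=r.grab_frame('wrist')[:,:,::-1]
cv2.imwrite("pics/w13.png",a)
E
```

```text
15.75 [0.51352088 0.27856123 0.15087547] [-3.14152901e+00  1.09944157e-05  1.36516687e+00] 1.0016080499111213 [ 0.2237419  -0.18137763 -0.10918036]
GO [-0.      0.0001  0.0809] [-0.0001  0.      0.0404] t 15.75
```

View pics/w13.png

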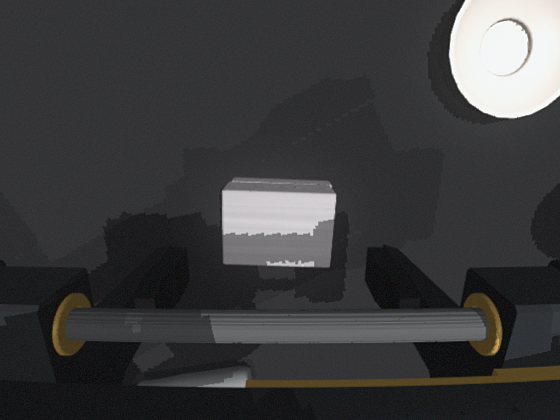

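Call:
{"fn": "jog_arm", "kwargs": {"motion": [[[0,0,0.02,0,0,0.04],[0,0,0.045,0,0,0.04],[0,0,0.07,0,0,0.04],[0,0,0.08,0,0,0.04],[0,0,0.08,0,0,0.04]]]}}

```text
time: 16.22
tcp_pos: [0.5126, 0.2782, 0.0688]
ee_rot: [-3.138, 0.002, 1.342]
force: [0.1, 0.5, -0.5]
finger_gap: 1.002
```

Call:
{"fn": "jog_arm", "kwargs": {"motion": [[[0,0,0,0,0,0],[0,0,0,0,0,0],[0,0,0,0,0,0],[0,0,0,0,0,0],[0,0,0,0,0,0]]], "gripper": 0.4, "grip_force": 20}}

```text
time: 16.63
tcp_pos: [0.5145, 0.2787, 0.0725]
ee_rot: [3.139, -0.002, 1.34]
force: [1.7, -0.2, 6.8]
finger_gap: 0.792
```

```bash
python3 - <<'E'
from h import *
from workcell import r
o=r.get_obs();print(o['time'],o['tcp_pos'],o['ee_rot'],o['finger_gap'],o['force'])
a=r.grab_frame('wrist')[:,:,::-1]
cv2.imwrite("pics/w14.png",a)
E
```

```text
16.6333 [0.51451213 0.27874115 0.07245373] [ 3.13860680e+00 -1.62208019e-03  1.34000905e+00] 0.7922592825661195 [ 1.68840634 -0.20570847  6.81811351]
```

View pics/w14.png

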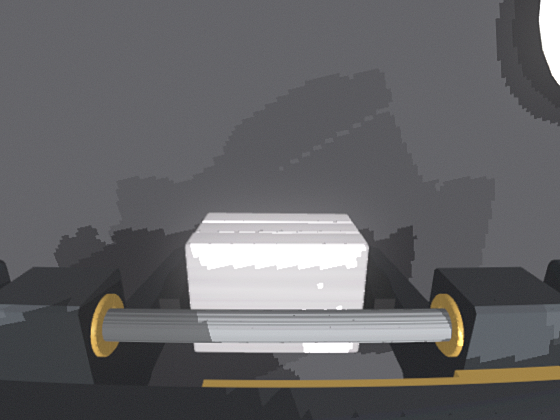

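Call:
{"fn": "jog_arm", "kwargs": {"motion": [[[0,0,0,0,0,0],[0,0,0,0,0,0],[0,0,0,0,0,0],[0,0,0,0,0,0],[0,0,0,0,0,0]]], "gripper": 1.0}}

```text
time: 17.1
tcp_pos: [0.5134, 0.2785, 0.0708]
ee_rot: [-3.141, 0.0, 1.34]
force: [0.7, 0.0, 0.2]
finger_gap: 0.998
```

Call:
{"fn": "jog_arm", "kwargs": {"motion": [[[0,0,-0.025,0,0,0],[0,0,-0.06,0,0,0],[0,0,-0.1,0,0,0],[0,0,-0.14,0,0,0],[0,0,-0.16,0,0,0]]]}}

```text
time: 17.52
tcp_pos: [0.5142, 0.2788, 0.2358]
ee_rot: [3.136, -0.003, 1.34]
force: [0.7, -0.0, 0.6]
finger_gap: 1.002
```

```bash
python3 - <<'E'
from h import *
from workcell import r
o=r.get_obs();print(o['time'],o['tcp_pos'],o['ee_rot'],o['finger_gap'],o['force'])
a=r.grab_frame('wrist')[:,:,::-1]
cv2.imwrite("pics/w15.png",a)
cv2.imwrite("pics/w15z.png",cv2.resize(a[160:270,210:350],None,fx=5,fy=5,interpolation=cv2.INTER_CUBIC))
E
```

```text
17.5167 [0.51419812 0.27884244 0.23582309] [ 3.13649281e+00 -3.04277017e-03  1.33986986e+00] 1.0024131466235753 [ 0.71779578 -0.04617242  0.6010315 ]
```

View pics/w15z.png

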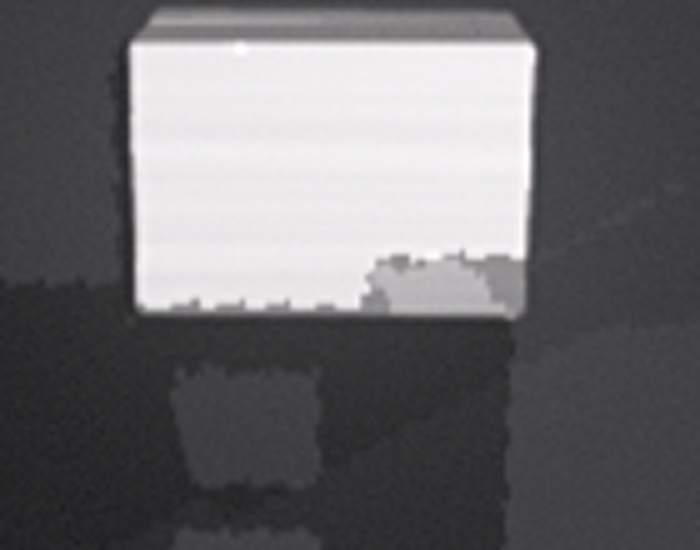

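Call:
{"fn": "jog_arm", "kwargs": {"motion": [[[-0.019,0.006,0,0,0,-0.155],[-0.038,0.013,0,0,0,-0.31],[-0.057,0.019,0,0,0,-0.465],[-0.076,0.025,0,0,0,-0.62],[-0.095,0.032,0,0,0,-0.775]]], "gripper": 0, "grip_force": 20}}

```text
time: 17.98
tcp_pos: [0.5227, 0.1779, 0.2305]
ee_rot: [-3.141, -0.0, 1.955]
force: [0.0, -0.1, 0.8]
finger_gap: 0.645
```

```bash
python3 - <<'E'
from h import *
go(.5405,-.011,.225,172.6)
E
```

```text
GO [-0.1818 -0.0542  0.0055] [-7.0000e-04 -8.0000e-04 -1.3467e+00] t 17.98
```

Call:
{"fn": "jog_arm", "kwargs": {"motion": [[[-0.02,-0.006,0,0,0,-0.155],[-0.04,-0.012,0,0,0,-0.31],[-0.06,-0.018,0,0,0,-0.465],[-0.08,-0.024,0,0,0,-0.62],[-0.1,-0.03,0,0,0,-0.775]]]}}

```text
time: 18.4
tcp_pos: [0.5318, 0.0737, 0.2305]
ee_rot: [-3.141, -0.001, 2.563]
force: [0.0, 0.2, -1.3]
finger_gap: 0.27
```

```bash
python3 - <<'E'
from h import *
go(.5405,-.011,.205,172.6)
E
```

```text
GO [-0.0537 -0.0662  0.0255] [-2.00e-04 -8.00e-04 -5.72e-01] t 18.4
```

Call:
{"fn": "jog_arm", "kwargs": {"motion": [[[-0.014,-0.017,0,0,0,-0.155],[-0.027,-0.033,0,0,0,-0.31],[-0.04,-0.049,0.01,0,0,-0.465],[-0.0537,-0.0662,0.02,0,0,-0.572],[-0.0537,-0.0662,0.025,0,0,-0.572]]]}}

```text
time: 18.82
tcp_pos: [0.5401, -0.013, 0.2045]
ee_rot: [-3.141, -0.001, 3.008]
force: [-0.2, 0.2, 0.1]
finger_gap: 0.007
```

Call:
{"fn": "jog_arm", "kwargs": {"motion": [[[0,0,0,0,0,0],[0,0,0,0,0,0],[0,0,0,0,0,0],[0,0,0,0,0,0],[0,0,0,0,0,0]]]}}

```text
time: 19.23
tcp_pos: [0.5403, -0.0095, 0.2063]
ee_rot: [-3.142, 0.001, 3.007]
force: [-0.3, -0.0, -0.0]
finger_gap: 0.003
```

```bash
python3 - <<'E'
from h import *
from workcell import r
o=r.get_obs();print(o['time'],o['tcp_pos'],o['ee_rot'],o['finger_gap'],o['force'])
go(.5405,-.011,.2,172.6,o)
a=r.grab_frame('wrist')[:,:,::-1]
cv2.imwrite("pics/w16.png",a)
E
```

```text
19.2333 [ 0.54026394 -0.00947118  0.20633504] [-3.14153515e+00  7.15546661e-04  3.00684617e+00] 0.003169097237705162 [-0.33709429 -0.02561927 -0.0187231 ]
GO [-0.0004 -0.0015  0.0063] [-0.0001  0.0009 -0.0071] t 19.23
```

View pics/w16.png

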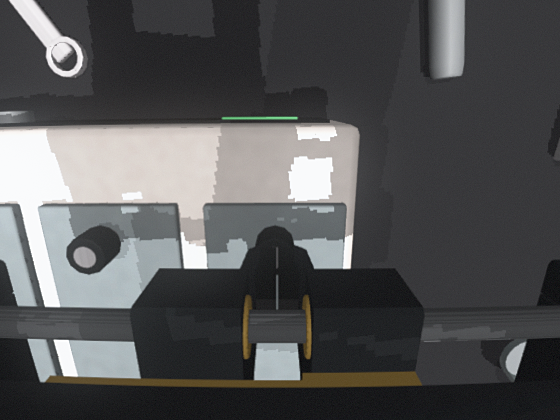

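Call:
{"fn": "jog_arm", "kwargs": {"motion": [[[0,-0.0015,0.003,0,0,-0.007],[0,-0.0015,0.006,0,0,-0.007],[0,-0.0015,0.0075,0,0,-0.007],[0,-0.0015,0.0085,0,0,-0.007],[0,-0.0015,0.0085,0,0,-0.007]]]}}

```text
time: 19.7
tcp_pos: [0.5399, -0.0116, 0.1972]
ee_rot: [-3.142, -0.0, 3.012]
force: [-0.6, 1.3, 2.7]
finger_gap: 0.004
```

Call:
{"fn": "jog_arm", "kwargs": {"motion": [[[0,0,0.001,0,0,0],[0,0,0.0015,0,0,0],[0,0,0.002,0,0,0],[0,0,0.002,0,0,0],[0,0,0.002,0,0,0]]]}}

```text
time: 20.12
tcp_pos: [0.54, -0.0116, 0.1955]
ee_rot: [-3.142, -0.0, 3.012]
force: [-1.1, 0.0, 2.1]
finger_gap: 0.006
```

Call:
{"fn": "jog_arm", "kwargs": {"motion": [[[0,0,0.001,0,0,0],[0,0,0.0015,0,0,0],[0,0,0.002,0,0,0],[0,0,0.002,0,0,0],[0,0,0.002,0,0,0]]]}}

```text
time: 20.53
tcp_pos: [0.54, -0.0116, 0.1934]
ee_rot: [-3.142, 0.0, 3.012]
force: [-1.1, -0.0, 2.2]
finger_gap: 0.006
```

```bash
python3 - <<'E'
from h import *
from workcell import r
o=r.get_obs();print(o['time'],o['tcp_pos'],o['ee_rot'],o['finger_gap'],o['force'])
a=r.grab_frame('wrist')[:,:,::-1]
cv2.imwrite("pics/w17.png",a)
cv2.imwrite("pics/w17z.png",cv2.resize(a[190:300,180:370],None,fx=4.2,fy=4.2,interpolation=cv2.INTER_CUBIC))
E
```

```text
20.5333 [ 0.53999366 -0.01162031  0.19343358] [-3.14155189e+00  1.31885025e-05  3.01185588e+00] 0.005584564975764819 [-1.07191748 -0.03290286  2.22825009]
```

View pics/w17z.png

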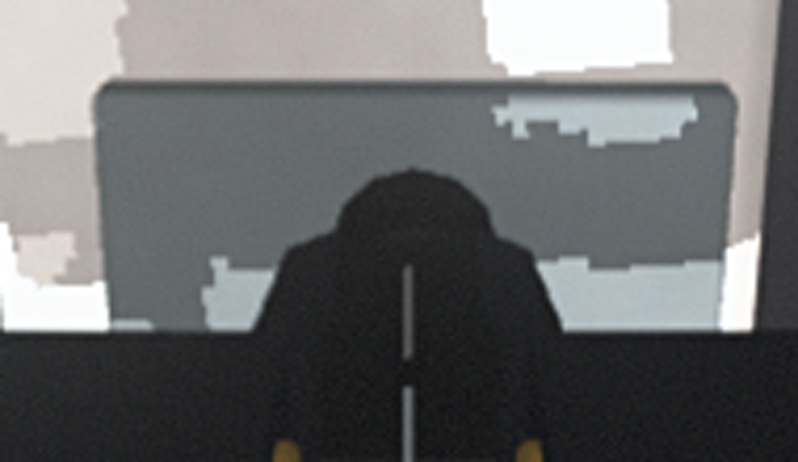

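```bash
python3 - <<'E'
from h import *
print(onz(ct,180+414/4.2,190+170/4.2,.064), onz(ct,180+414/4.2,190+170/4.2,.064+.02))
print(_C)
E
```

```text
[1.96075825e-02 1.14557538e-05 6.40000000e-02] [0.01185461 0.00015409 0.084     ]Traceback (most recent call last):
  File "<stdin>", line 3, in <module>
NameError: name '_C' is not defined
```

Call:
{"fn": "jog_arm", "kwargs": {"motion": [[[0,0,-0.01,0,0,0],[0,0,-0.025,0,0,0],[0,0,-0.03,0,0,0],[0,0,-0.03,0,0,0],[0,0,-0.03,0,0,0]]], "gripper": 0.65}}

```text
time: 21.0
tcp_pos: [0.54, -0.0116, 0.2234]
ee_rot: [-3.142, 0.0, 3.012]
force: [1.0, -0.8, 0.3]
finger_gap: 0.361
```

```bash
python3 - <<'E'
from h import *
from workcell import r
o=r.get_obs();print(o['time'],o['tcp_pos'],o['ee_rot'],o['finger_gap'],o['force'])
a=r.grab_frame('wrist')[:,:,::-1]
cv2.imwrite("pics/w18.png",a)
E
```

```text
21.0 [ 0.53996632 -0.01157446  0.22340208] [-3.14158879e+00  3.11675618e-04  3.01188654e+00] 0.36071344389202015 [ 1.01066901 -0.76254437  0.28282015]
```

View pics/w18.png

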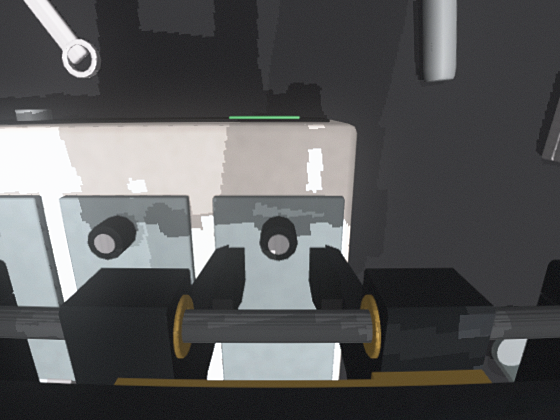

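```bash
python3 - <<'E'
from h import *
print(onz(ct,278,242.5,.0889), onz(ct,278,218,.1089))
a=cv2.imread('pics/w18.png');cv2.imwrite("pics/w18z.png",cv2.resize(a[190:320,200:360],None,fx=4.5,fy=4.5,interpolation=cv2.INTER_CUBIC))
E
```

```text
[ 0.00268906 -0.00011739  0.0889    ] [ 1.04267011e-02 -3.87215308e-05  1.08900000e-01]
```

View pics/w18z.png

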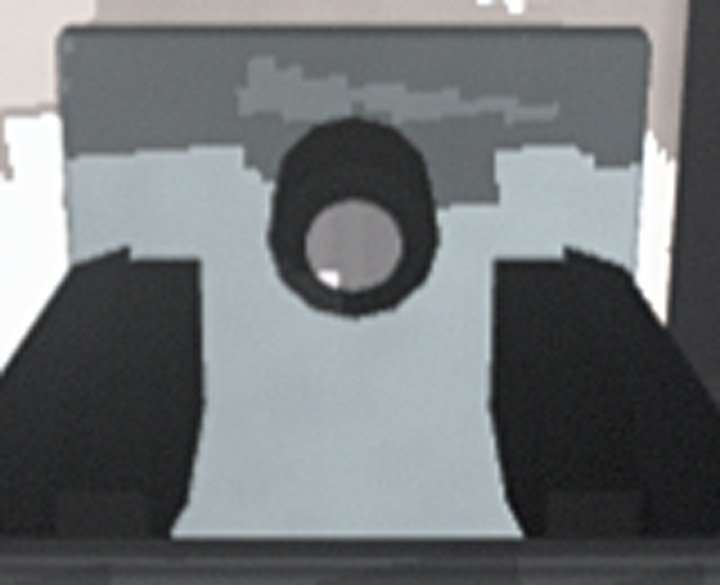

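```bash
python3 - <<'E'
from h import *
for q in ((130,248),(568,248),(200,260),(495,260)): 
    u,v=200+q[0]/4.5,190+q[1]/4.5
    print(q,onz(ct,u,v,.064))
E
```

```text
(130, 248) [ 0.01200894 -0.0240129   0.064     ]
(568, 248) [0.01201637 0.02309624 0.064     ]
(200, 260) [ 0.01061854 -0.01651715  0.064     ]
(495, 260) [0.01062372 0.01527582 0.064     ]
```

Call:
{"fn": "jog_arm", "kwargs": {"motion": [[[0,0.0005,0,0,0,0],[0,0.0005,0.012,0,0,0],[0,0.0005,0.03,0,0,0],[0,0.0005,0.044,0,0,0],[0,0.0005,0.046,0,0,0]]]}}

```text
time: 21.47
tcp_pos: [0.539, -0.0108, 0.1747]
ee_rot: [3.141, -0.005, 3.012]
force: [-0.2, 0.6, -0.6]
finger_gap: 0.651
```

Call:
{"fn": "jog_arm", "kwargs": {"motion": [[[0,0,0,0,0,0],[0,0,0,0,0,0],[0,0,0,0,0,0],[0,0,0,0,0,0],[0,0,0,0,0,0]]], "gripper": 0, "grip_force": 20}}

```text
time: 21.88
tcp_pos: [0.5402, -0.0111, 0.178]
ee_rot: [-3.141, 0.001, 3.012]
force: [-0.9, -0.0, -0.2]
finger_gap: 0.295
```

```bash
python3 - <<'E'
from h import *
from workcell import r
o=r.get_obs();print(o['time'],o['tcp_pos'],o['ee_rot'],o['finger_gap'],o['force'])
a=r.grab_frame('wrist')[:,:,::-1]
cv2.imwrite("pics/w19.png",a)
E
```

```text
21.8833 [ 0.54023566 -0.01113265  0.17799369] [-3.14147264e+00  9.95509043e-04  3.01189757e+00] 0.29513095855491633 [-0.9276247  -0.02406393 -0.21243411]
```

View pics/w19.png

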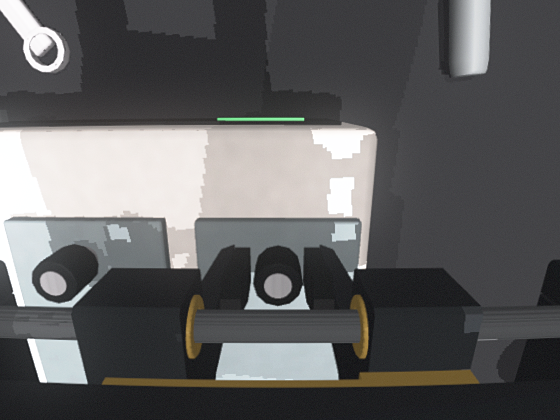

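Call:
{"fn": "jog_arm", "kwargs": {"motion": [[[0,0,0,0,0,0],[0,0,0,0,0,0],[0,0,0,0,0,0],[0,0,0,0,0,0],[0,0,0,0,0,0]]]}}

```text
time: 22.35
tcp_pos: [0.5402, -0.0109, 0.1775]
ee_rot: [3.141, 0.0, 3.012]
force: [1.7, 5.3, 1.0]
finger_gap: 0.241
```

```bash
python3 - <<'E'
import numpy as np
from workcell import r
o=r.get_obs();print(o['time'],o['tcp_pos'],o['finger_gap'],o['force'])
def P(t): t=np.radians(t); return np.array([-.130*np.cos(t)+.0245*np.sin(t), .130*np.sin(t)+.0245*np.cos(t)])
def seg(ts,t0):
    print([[round(float(-(P(t)-P(t0))[0]),4),round(float(-(P(t)-P(t0))[1]),4)] for t in ts])
seg([1,2.5,4.5,7,10],0);seg([13,16,19,22,25],10);seg([28,31,34,37,40],25);seg([42,44,45,45,45],40)
E
```

```text
22.35 [ 0.54019584 -0.01089429  0.17752083] 0.241439466050903 [1.71802637 5.29277143 0.98898423]
[[-0.0004, -0.0023], [-0.0012, -0.0056], [-0.0023, -0.0101], [-0.004, -0.0157], [-0.0062, -0.0222]]
[[-0.0026, -0.0064], [-0.0056, -0.0127], [-0.0088, -0.0188], [-0.0124, -0.0247], [-0.0163, -0.0304]]
[[-0.0042, -0.0055], [-0.0087, -0.0108], [-0.0134, -0.0159], [-0.0184, -0.0207], [-0.0236, -0.0252]]
[[-0.0036, -0.0029], [-0.0073, -0.0056], [-0.0092, -0.0069], [-0.0092, -0.0069], [-0.0092, -0.0069]]
```

Call:
{"fn": "jog_arm", "kwargs": {"motion": [[[-0.0004,0.0005,-0.0023,0,0,0],[-0.0012,0.0005,-0.0056,0,0,0],[-0.0023,0.0005,-0.0101,0,0,0],[-0.004,0.0005,-0.0157,0,0,0],[-0.0062,0.0005,-0.0222,0,0,0]]]}}

```text
time: 22.77
tcp_pos: [0.5461, -0.0115, 0.1999]
ee_rot: [-3.141, -0.001, 3.012]
force: [1.4, -0.1, -2.7]
finger_gap: 0.244
```

```bash
python3 - <<'E'
from h import *
from workcell import r
o=r.get_obs();print(o['time'],o['tcp_pos'],o['ee_rot'],o['finger_gap'],o['force'])
a=r.grab_frame('wrist')[:,:,::-1]
cv2.imwrite("pics/w20.png",a)
E
```

```text
22.7667 [ 0.54611705 -0.01152832  0.19986831] [-3.14135824e+00 -1.35890561e-03  3.01185937e+00] 0.24442869700828468 [ 1.44858018 -0.08840926 -2.70863977]
```

View pics/w20.png

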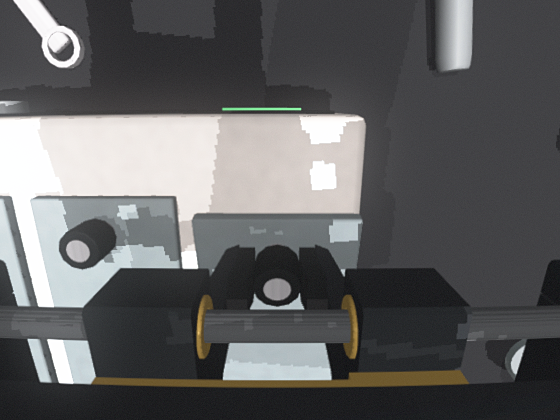

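Cap lifting cleanly (front edge now nearer the camera than the middle cap). Continue the arc.

Call:
{"fn": "jog_arm", "kwargs": {"motion": [[[-0.0026,0,-0.0064,0,0,0],[-0.0056,0,-0.0127,0,0,0],[-0.0088,0,-0.0188,0,0,0],[-0.0124,0,-0.0247,0,0,0],[-0.0163,0,-0.0304,0,0,0]]]}}

```text
time: 23.23
tcp_pos: [0.5627, -0.0137, 0.2307]
ee_rot: [-3.141, -0.0, 3.012]
force: [-1.5, -1.2, -2.0]
finger_gap: 0.246
```

Call:
{"fn": "jog_arm", "kwargs": {"motion": [[[-0.0042,0,-0.0055,0,0,0],[-0.0087,0,-0.0108,0,0,0],[-0.0134,0,-0.0159,0,0,0],[-0.0184,0,-0.0207,0,0,0],[-0.0236,0,-0.0252,0,0,0]]]}}

```text
time: 23.65
tcp_pos: [0.5863, -0.0168, 0.2557]
ee_rot: [-3.141, 0.0, 3.012]
force: [-2.5, -2.2, -1.8]
finger_gap: 0.239
```

Call:
{"fn": "jog_arm", "kwargs": {"motion": [[[-0.0036,0,-0.0029,0,0,0],[-0.0073,0,-0.0056,0,0,0],[-0.0092,0,-0.0069,0,0,0],[-0.0092,0,-0.0069,0,0,0],[-0.0092,0,-0.0069,0,0,0]]]}}

```text
time: 24.07
tcp_pos: [0.5949, -0.0179, 0.2621]
ee_rot: [-3.141, -0.0, 3.012]
force: [-3.2, -3.5, 0.5]
finger_gap: 0.241
```

```bash
python3 - <<'E'
from h import *
from workcell import r
o=r.get_obs();print(o['time'],o['tcp_pos'],o['ee_rot'],o['finger_gap'],o['force'])
for n in ('wrist','scene','top'):
    cv2.imwrite(f"pics/{n}21.png",r.grab_frame(n)[:,:,::-1])
a=cv2.imread('pics/scene21.png');cv2.imwrite('pics/s21z.png',cv2.resize(a[150:270,170:400],None,fx=3.4,fy=3.4,interpolation=cv2.INTER_CUBIC))
a=cv2.imread('pics/top21.png');cv2.imwrite('pics/t21z.png',cv2.resize(a[130:260,140:380],None,fx=3.3,fy=3.3,interpolation=cv2.INTER_CUBIC))
E
```

```text
24.0667 [ 0.59492854 -0.0178944   0.26211751] [-3.14121198e+00 -7.76789114e-05  3.01186054e+00] 0.24134137258346627 [-3.23342942 -3.50507121  0.54217992]
```

View pics/wrist21.png

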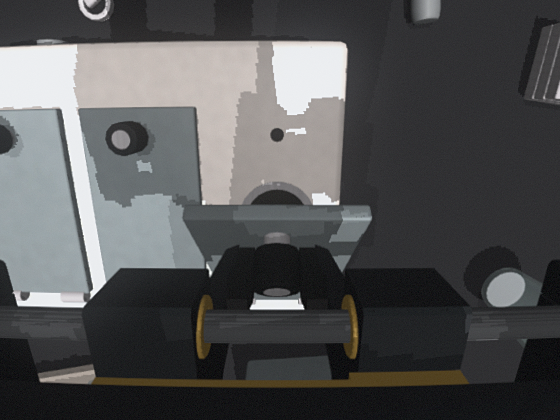

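View pics/s21z.png

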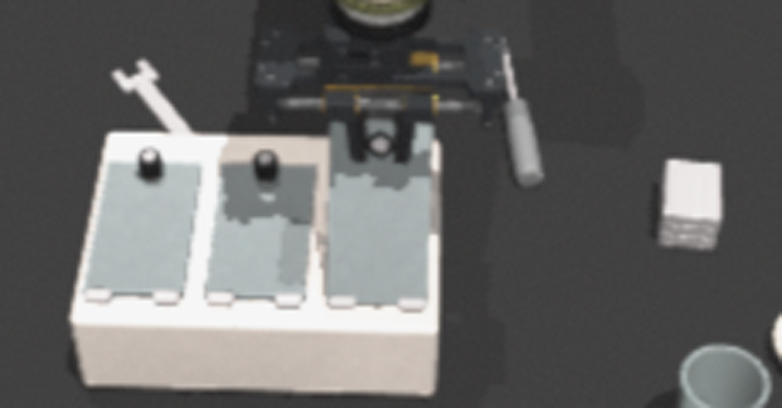

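View pics/t21z.png

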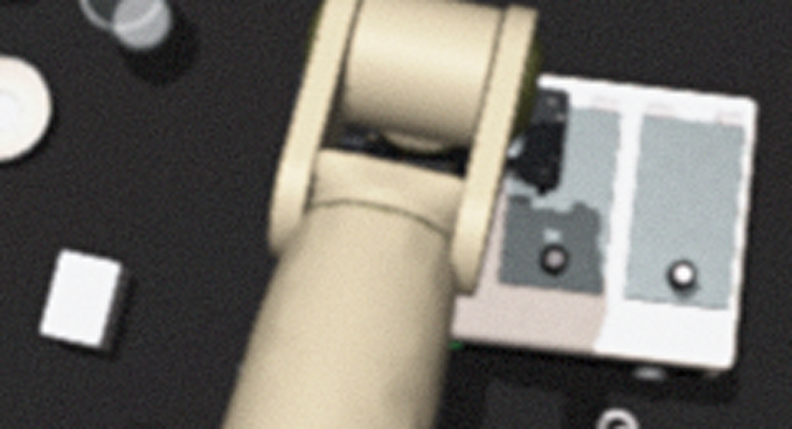

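```bash
python3 - <<'E'
from h import *
print('front top edge? v205',edge((184,206),(371,206),.084)[0],'v220',edge((187,221),(368,221),.084)[0])
for th in (38,41,45,49,52):
    t=np.radians(th)
    # tool pos relative to hinge (bank x,z): head centre nominal at 45
    T=np.radians(45);h=np.array([-.13*np.cos(T)+.0245*np.sin(T),.13*np.sin(T)+.0245*np.cos(T)])
    for nn in (.008,0):
        e=np.array([-.15*np.cos(t)+nn*np.sin(t),.15*np.sin(t)+nn*np.cos(t)])-h
        X=[-e[0],0,.053-e[1]]
        print(th,nn,np.round(X,4),proj(ct,X).round(1),end=' ')
    print()
E
```

```text
front top edge? v205 [ 0.03353351 -0.00052044  0.05828081] v220 [ 0.02545359 -0.00050233  0.06092831]
38 0.008 [0.0387 0.     0.0636] [278.6 191.9] 38 0 [0.0436 0.     0.0699] [278.6 178.5] 
41 0.008 [0.0334 0.     0.0578] [278.7 206.7] 41 0 [0.0386 0.     0.0638] [278.6 191.9] 
45 0.008 [0.0258 0.     0.0505] [278.8 228.4] 45 0 [0.0315 0.     0.0562] [278.7 211.8] 
49 0.008 [0.0178 0.     0.0438] [278.8 252. ] 49 0 [0.0238 0.     0.049 ] [278.8 234. ] 
52 0.008 [0.0114 0.     0.0391] [278.9 270.9] 52 0 [0.0177 0.     0.044 ] [278.8 251.8]
```

Call:
{"fn": "jog_arm", "kwargs": {"motion": [[[-0.0015,0,-0.0012,0,0,0],[-0.0015,0,-0.0012,0,0,0],[-0.0015,0,-0.0012,0,0,0],[-0.0015,0,-0.0012,0,0,0],[-0.0015,0,-0.0012,0,0,0]]]}}

```text
time: 24.63
tcp_pos: [0.5963, -0.0181, 0.2631]
ee_rot: [-3.141, -0.0, 3.012]
force: [-2.5, -4.3, -1.4]
finger_gap: 0.242
```

```bash
python3 - <<'E'
from h import *
from workcell import r
o=r.get_obs();print(o['time'],o['tcp_pos'],o['ee_rot'],o['finger_gap'],o['force'],abs(o['dq']).max())
s0=cv2.imread('pics/scene0.png');s=r.grab_frame('scene')[:,:,::-1]
w=r.grab_frame('wrist')[:,:,::-1]
z=lambda a,k:cv2.resize(a,None,fx=k,fy=k,interpolation=cv2.INTER_CUBIC)
cv2.imwrite('pics/f1.png',np.vstack([z(s[190:235,345:400],10)]))
cv2.imwrite('pics/f2.png',np.hstack([z(s0[140:300,120:440],1.24),z(np.ascontiguousarray(s[140:300,120:440]),1.24)]))
cv2.imwrite('pics/f3.png',w)
E
```

```text
24.6333 [ 0.59634065 -0.0180558   0.26313663] [-3.14135221e+00 -2.18420085e-04  3.01180844e+00] 0.24191688512585816 [-2.5266497  -4.32016586 -1.36507482] 0.0021852406123474485
```

View pics/f1.png

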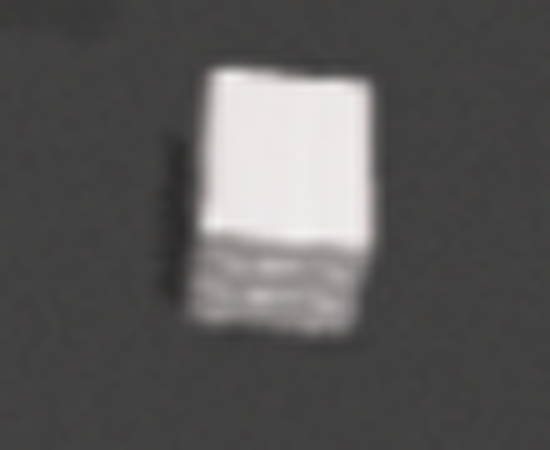

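View pics/f2.png

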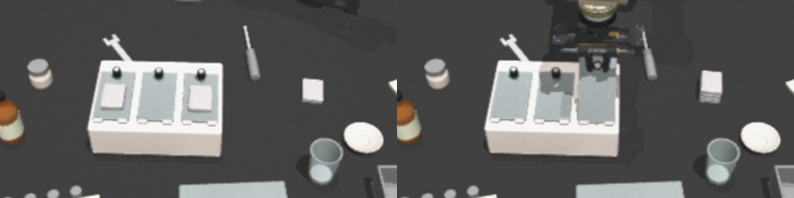

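View pics/f3.png

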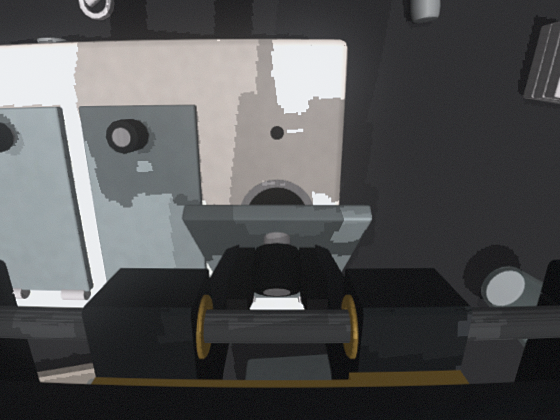

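```bash
python3 -c "
from workcell import r
print(r.job_done())"
```

```text
the job is handed in; nothing more can be done
None
```

The job was handed in at about 24.7 s, with the gripper still holding the left cap open at about 45°.

- **Pile:** I laid the plates from the left and right caps on the base plate. I then squeezed the pile gently with the gripper across its width and its length to bring the edges flush. The last scene picture shows a flush pile of three.
- **Loose bolt:** The left bolt is the loose one. It went down about 5 mm at a steady 2 N or so. I did not tap the other two, because the first one tapped gave way.
- **Cap:** I gripped the left bolt head across the unit's y and swung it along the hinge arc. The hand's travel gives about 45–46°. Just before a last 1° nudge, the wrist picture read about 44°, within its calibration error.
- **Last checks:** The arm was still, the outside force was about 5 N, and the grip was steady on the bolt head. The beaker, dish, jar, bottle, screwdriver and wrench look unmoved against the first scene picture.
- **Disagreements:** The wrist and top cameras differed by about 3 mm in x. I judged the wrist camera's bias from the fingertips and lined up the stacking in wrist-camera pictures.

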